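# Stir the drying beads and put the welded sprockets away dry

### The arm

A 6-joint arm with a two-finger parallel gripper is mounted at the origin on the work surface. World frame = base frame: x ahead of the robot, y to its left, z up, the work surface at z = 0. Lengths are in m, angles in rad, forces in N, time in s.
With the tool pointing down it reaches from about 0.375 to 0.975 m from the base axis. Payload 3.8 kg.
Tool frame: the origin (TCP) lies at the very end of the fingers, on their centre line; the grasp point (between the pads) lies 19 mm behind it; z points along the fingers, y is the direction in which the jaws open and shut (so a half turn about z gives the same grasp; the last joint's range is limited). The gripper opens to 85 mm and grips with 20 to 120 N. Pads are 22 mm wide; open, the fingers measure 114 mm over their backs; the gripper's body (76 mm by 85 mm) begins 54 mm behind the grasp point. The pads swing forward as they close: fully open they stand 13 mm farther back than shut.
Start: joints at [-1.385, 0.264, 1.604, -0, 1.274, -0.037], TCP at [0.149, -0.658, 0.231] pointing down, gripper open.
Joint ranges: [-2.63, 2.63], [-0.94, 2.18], [0.31, 2.57], [-1.31, 4.45], [0, 2.66], [-2.55, 2.55]. Speed limits (rad/s): [2.57, 2.57, 3.14, 3.14, 3.14, 3.14].

### API

Orientations are given as a rotation vector (axis times angle).
In Python, from workcell import bot, viewer gives the robot as it stands.
- The arm moves only by the tool jog_arm, never from a script. Its argument "motion" is a list of rows, each an object of numbers: "dx", "dy", "dz": the shift along the world's x, y, z in cm; "turn": the turn about the world's z in rad. A call has 1 to 12 rows; each row shifts and turns the commanded pose from where the row before left it; what a row does not reach is not made up. A row lasts 1/12 s, in which the tool goes at most 41.7 mm and 7.16 degrees, less where a joint would pass 70% of its speed; a pose out of reach is approached as far as the arm can. A call is refused whole if a number of a shift passes 4.17 or a number of a turn 0.125, either way. A call with a gripper value outside its range is refused whole. "fingers" is the finger opening in cm, from 0 to 8.54, set as the call begins (left out, the last holds). The fingers move at their own pace and stop on an object; "grip_force" is the grip in N (left out, the last holds). Time passes only in rows, so rows that do not move let the fingers close. It gives the time, the measured TCP pose, the force and the opening at its end, in the units of the state.
- bot.read_state(): the state, without advancing time (a new reading comes with each control period).
- viewer.read_camera(name): name is "scene" or "top" or "wrist"; returns (picture, depth): 400x640x3 uint8, red, green, blue; 400x640 float32, m along the optical axis (not along the pixel's ray), 0 where there is no reading.
- viewer.camera_info(name): a dict with "vertical_fov" (degrees; the focal length in pixels is half the picture's height over the tangent of half this angle, whatever the lens; pixels are square), "cx", "cy" (the principal point, pixels), "R" (3x3) and "t" (3): a world point X has camera coordinates R X + t. Camera axes: x right, y down, z forward; pixel columns grow to the right and rows downward; lengths in m; the calibration is good to about 2 mm. A picture is of the moment at which its call begins: read the wrist's pose just before it. camera_info takes no time and is no camera call; for the wrist camera it gives the pose at the moment of the call.
- bot.finish_job(): hands the job in, once; it reports no verdict.
The state is a dict: "time": time; "q": joint angles; "joint_vel": joint speeds; "joint_torque": joint torques, N m; "tool_pos": TCP position; "tcp_rot": TCP orientation; "wrist_force": force on the tool from outside, world axes, zero at the start; "torque": the same for the moment, N m; "width": opening from 0.0 (shut) to 1.0 (fully open).
Only numpy, scipy, OpenCV 4.12 (cv2) and the standard library are available. Lean on these libraries where they do the work, as an engineer would, in place of code of your own. Each camera call takes 0.05 s, during which the arm holds its last target. There are 200 camera calls.

### The job

Put the finished sprockets away dry: take the stirrer from its stand and stir the drying beads in the case's pot clockwise (seen from above), foot down among the beads, in wide circles for at least three full turns, until all the beads have visibly shifted; then put the stirrer back upright in its stand. Lay every sprocket from the bench flat, hub up, in the case's tray so that nothing stands above the rim, and close the lid fully, leaving all the beads in the pot and the can and torch cup where they are.

Things in the scene. Friction and masses are not known exactly. Their poses are not given: they have to be found in the camera images.
- case_lid (a joint): hinge of the case's lid: 0 shut, grows as it opens (2.1 fully open, upright at 1.57). It begins open at 1.8 to 1.95, leaning back, and stays where it is left: a stiff hinge, moved by about 3 N at the free edge. Close it by pushing the free edge from behind, over towards the robot and then down onto the case
- case_lid_hinge (a point): point on the lid's hinge axis, in the middle of the case's far top edge. The lid is a flat green plate 8 mm thick, 284 mm wide, 184 mm from hinge to free edge; on the middle of its outer face (on top when shut), near the free edge, stands a small black knob about 30 mm tall: push beside it
- case: green hinged storage case, fixed, 184 mm deep (its x) by 284 mm wide (its y) by 60 mm high, walls and floor 6 mm. Origin at the centre of its underside; x points to the hinge side (away from the robot), y to the left; yaw within 0.12 rad. The bead pot is in its left part, the sprocket tray in its right part, an aluminium divider between them
- tray_floor (a point): centre of the sprocket tray's floor, 6 mm above the bench; axes as the case's. The tray is 172 mm (x) by 152 mm (y) inside, 54 mm deep to the case's rim: room for four sprockets flat, hub up, 2 by 2, best at x = -48 and +28 mm, y = -38 and +38 mm from this point, which leaves the gripper room before the open lid
- pot_floor (a point): centre of the inner floor of the steel pot built into the case, axes as the case's (x far, y left). Inner diameter 100 mm, wall 4 mm, rim 42 mm above this floor and 4 mm below the case's rim. Floor is 10 mm above the bench. Seven beads lie in it in one layer
- stand_floor (a point): bottom of the bore of the stirrer stand, on its axis, 6 mm above the bench. The stand is fixed: a red disc foot of 90 mm diameter with an upright steel tube, top 72 mm above the bench, bore 19 mm up to 50 mm above the bench, then flaring to a mouth of about 42 mm
- stirrer_tip (a point): the foot (lower end) of the stirrer, z along the rod to the handle. The stirrer is an upright round steel rod of 14 mm diameter with a chamfered foot, 95 mm long, then a round wooden handle of 24 mm diameter from 95 to 165 mm; 165 mm in all, about 0.12 kg. It begins standing in its stand, foot on the bore's floor
- stirrer_grip (a point): point on the stirrer's axis in the handle, 135 mm above its foot and 30 mm below its top; grip here from above
- spray: bystander: can, 56 mm diameter, 150 mm high; origin at the centre of its underside
- torch_cup: bystander: reddish ceramic torch cup standing on the bench, 34 mm diameter, 65 mm high; origin at the centre of its underside
- sprocket0_center (a point): a steel sprocket with welded hub, on its axis and half-way up its height (16 mm above its underside): toothed disc of 60 mm diameter, 8 mm thick, with a round hub of 28 mm diameter on top; 32 mm high in all, 0.24 kg, z up through the hub; lies flat on the bench hub up. There are two to four of them
- sprocket1_center (a point): a steel sprocket with welded hub, on its axis and half-way up its height (16 mm above its underside): toothed disc of 60 mm diameter, 8 mm thick, with a round hub of 28 mm diameter on top; 32 mm high in all, 0.24 kg, z up through the hub; lies flat on the bench hub up. There are two to four of them
- sprocket2_center (a point): a steel sprocket with welded hub, on its axis and half-way up its height (16 mm above its underside): toothed disc of 60 mm diameter, 8 mm thick, with a round hub of 28 mm diameter on top; 32 mm high in all, 0.24 kg, z up through the hub; lies flat on the bench hub up. There are two to four of them
- sprocket3_center (a point): a steel sprocket with welded hub, on its axis and half-way up its height (16 mm above its underside): toothed disc of 60 mm diameter, 8 mm thick, with a round hub of 28 mm diameter on top; 32 mm high in all, 0.24 kg, z up through the hub; lies flat on the bench hub up. There are two to four of them
- bead0_center (a point): centre of a chunky blue drying bead, a ball of 24 mm diameter, 12 g, glazed and slippery, loose in the pot
- bead1_center (a point): centre of a chunky orange drying bead, a ball of 24 mm diameter, 12 g, glazed and slippery, loose in the pot
- bead2_center (a point): centre of a chunky blue drying bead, a ball of 24 mm diameter, 12 g, glazed and slippery, loose in the pot
- bead3_center (a point): centre of a chunky orange drying bead, a ball of 24 mm diameter, 12 g, glazed and slippery, loose in the pot
- bead4_center (a point): centre of a chunky blue drying bead, a ball of 24 mm diameter, 12 g, glazed and slippery, loose in the pot
- bead5_center (a point): centre of a chunky orange drying bead, a ball of 24 mm diameter, 12 g, glazed and slippery, loose in the pot
- bead6_center (a point): centre of a chunky blue drying bead, a ball of 24 mm diameter, 12 g, glazed and slippery, loose in the pot
Things that resemble listed ones, but are neither listed nor needed, are in the scene too. What is shaped like the part that bears sprocket2_center but green or pink is not meant.

How it is judged:
On the way, in this order (a step that is already met when the one before it is completed fails the run):
1. stirring clockwise, turn 1: the stirrer's foot is down among the beads on the far side of the pot (12 mm or more from its centre, seen in the case's frame) (z of stirrer_tip in the frame of pot_floor between -0.01 and 0.022 m and horizontal distance between stirrer_tip and pot_floor below 0.05 m and x of stirrer_tip in the frame of pot_floor above 0.012 m and y of stirrer_tip in the frame of pot_floor between -0.011 and 0.011 m), for 0.02 s.
2. stirring clockwise, turn 1: the stirrer's foot is down among the beads on the right side of the pot (12 mm or more from its centre, seen in the case's frame) (z of stirrer_tip in the frame of pot_floor between -0.01 and 0.022 m and horizontal distance between stirrer_tip and pot_floor below 0.05 m and y of stirrer_tip in the frame of pot_floor below -0.012 m and x of stirrer_tip in the frame of pot_floor between -0.011 and 0.011 m), for 0.02 s.
3. stirring clockwise, turn 1: the stirrer's foot is down among the beads on the near side of the pot (12 mm or more from its centre, seen in the case's frame) (z of stirrer_tip in the frame of pot_floor between -0.01 and 0.022 m and horizontal distance between stirrer_tip and pot_floor below 0.05 m and x of stirrer_tip in the frame of pot_floor below -0.012 m and y of stirrer_tip in the frame of pot_floor between -0.011 and 0.011 m), for 0.02 s.
4. stirring clockwise, turn 1: the stirrer's foot is down among the beads on the left side of the pot (12 mm or more from its centre, seen in the case's frame) (z of stirrer_tip in the frame of pot_floor between -0.01 and 0.022 m and horizontal distance between stirrer_tip and pot_floor below 0.05 m and y of stirrer_tip in the frame of pot_floor above 0.012 m and x of stirrer_tip in the frame of pot_floor between -0.011 and 0.011 m), for 0.02 s.
5. stirring clockwise, turn 2: the stirrer's foot is down among the beads on the far side of the pot (12 mm or more from its centre, seen in the case's frame) (all of step 1), for 0.02 s.
6. stirring clockwise, turn 2: the stirrer's foot is down among the beads on the right side of the pot (12 mm or more from its centre, seen in the case's frame) (all of step 2), for 0.02 s.
7. stirring clockwise, turn 2: the stirrer's foot is down among the beads on the near side of the pot (12 mm or more from its centre, seen in the case's frame) (all of step 3), for 0.02 s.
8. stirring clockwise, turn 2: the stirrer's foot is down among the beads on the left side of the pot (12 mm or more from its centre, seen in the case's frame) (all of step 4), for 0.02 s.
9. stirring clockwise, turn 3: the stirrer's foot is down among the beads on the far side of the pot (12 mm or more from its centre, seen in the case's frame) (all of step 5), for 0.02 s.
10. the stirrer is lifted out (foot above the pot's rim) with the beads shifted: all of them, or all but one, lie 6 mm or more from where they began (z of stirrer_tip in the frame of pot_floor above 0.055 m and distance of any of bead0_center, bead1_center from where it was at the start of the episode above 0.006 m and distance of any of bead0_center, bead2_center from where it was at the start of the episode above 0.006 m and distance of any of bead0_center, bead3_center from where it was at the start of the episode above 0.006 m and distance of any of bead0_center, bead4_center from where it was at the start of the episode above 0.006 m and distance of any of bead0_center, bead5_center from where it was at the start of the episode above 0.006 m and distance of any of bead0_center, bead6_center from where it was at the start of the episode above 0.006 m and distance of any of bead1_center, bead2_center from where it was at the start of the episode above 0.006 m and distance of any of bead1_center, bead3_center from where it was at the start of the episode above 0.006 m and distance of any of bead1_center, bead4_center from where it was at the start of the episode above 0.006 m and distance of any of bead1_center, bead5_center from where it was at the start of the episode above 0.006 m and distance of any of bead1_center, bead6_center from where it was at the start of the episode above 0.006 m and distance of any of bead2_center, bead3_center from where it was at the start of the episode above 0.006 m and distance of any of bead2_center, bead4_center from where it was at the start of the episode above 0.006 m and distance of any of bead2_center, bead5_center from where it was at the start of the episode above 0.006 m and distance of any of bead2_center, bead6_center from where it was at the start of the episode above 0.006 m and distance of any of bead3_center, bead4_center from where it was at the start of the episode above 0.006 m and distance of any of bead3_center, bead5_center from where it was at the start of the episode above 0.006 m and distance of any of bead3_center, bead6_center from where it was at the start of the episode above 0.006 m and distance of any of bead4_center, bead5_center from where it was at the start of the episode above 0.006 m and distance of any of bead4_center, bead6_center from where it was at the start of the episode above 0.006 m and distance of any of bead5_center, bead6_center from where it was at the start of the episode above 0.006 m), for 0.02 s.
At the end, for the whole second after the job is handed in: Lid shut (within 0.04 rad) and still; every sprocket present flat (within 0.15 rad) and hub up on the tray's floor; all beads in the pot below its rim; stirrer standing in its stand, foot within 12 mm of the axis and 20 mm of the bore's floor, tilted under 0.2 rad (value of joint case_lid below 0.04 rad and velocity of joint case_lid between -0.05 and 0.05 rad/s and x of sprocket0_center in the frame of tray_floor between -0.062 and 0.062 m and y of sprocket0_center in the frame of tray_floor between -0.052 and 0.052 m and z of sprocket0_center in the frame of tray_floor between 0.008 and 0.024 m and angle between each of sprocket0_center, sprocket1_center, sprocket2_center, sprocket3_center's own z axis and vertical below 0.15 rad and x of sprocket1_center in the frame of tray_floor between -0.062 and 0.062 m and y of sprocket1_center in the frame of tray_floor between -0.052 and 0.052 m and z of sprocket1_center in the frame of tray_floor between 0.008 and 0.024 m and x of sprocket2_center in the frame of tray_floor between -0.062 and 0.062 m and y of sprocket2_center in the frame of tray_floor between -0.052 and 0.052 m and z of sprocket2_center in the frame of tray_floor between 0.008 and 0.024 m and x of sprocket3_center in the frame of tray_floor between -0.062 and 0.062 m and y of sprocket3_center in the frame of tray_floor between -0.052 and 0.052 m and z of sprocket3_center in the frame of tray_floor between 0.008 and 0.024 m and horizontal distance between each of bead0_center, bead1_center, bead2_center, bead3_center, bead4_center, bead5_center, bead6_center and pot_floor below 0.05 m and z of bead0_center in the frame of pot_floor between 0 and 0.045 m and z of bead1_center in the frame of pot_floor between 0 and 0.045 m and z of bead2_center in the frame of pot_floor between 0 and 0.045 m and z of bead3_center in the frame of pot_floor between 0 and 0.045 m and z of bead4_center in the frame of pot_floor between 0 and 0.045 m and z of bead5_center in the frame of pot_floor between 0 and 0.045 m and z of bead6_center in the frame of pot_floor between 0 and 0.045 m and horizontal distance between stirrer_tip and stand_floor below 0.012 m and z of stirrer_tip in the frame of stand_floor below 0.02 m and angle between stirrer_tip's own z axis and vertical below 0.2 rad); the robot touches nothing.
It fails at once if the can is disturbed (moved more than 30 mm) (distance of spray from where it was at the start of the episode above 0.03 m).
It fails at once if the torch cup is disturbed (moved more than 30 mm) (distance of torch_cup from where it was at the start of the episode above 0.03 m).
Of sprocket0, sprocket1, sprocket2, sprocket3 only 2 to 4 are there at a start; the rules pass over those that are not, and their reading is None.
At some moment in a run one of sprocket0, sprocket1, sprocket2, sprocket3 may be knocked a few centimetres aside while the robot is not near it.
It also fails if it takes over 210 s, if anything falls off the work surface, if the arm or the gripper's body presses on something with over 40 N, if the wrist force passes 120 N, or if a joint passes its speed limit or range.

## Working session

There is one attempt and no reset: what is moved stays moved. The work goes in short steps, Python scripts to look and compute and a tool call to move; the robot and the scene stay as the last step left them, time stands still between calls to the robot, and variables do not carry over. Pictures are saved under pics/ and viewed, about 12 in all and at most 16, crops included, and the job is handed in when it is done.

Besides the shell and the picture viewer there is one more tool, called after "Emit:" by a JSON object that holds its "fn" and its "kwargs", one argument or row to a line. jog_arm: Moves the arm, as the interface text tells. Its arguments: {"type":"object","properties":{"motion":{"type":"array"},"fingers":{"type":"number"},"grip_force":{"type":"number"}},"required":["motion"]}

```bash
mkdir -p pics; ls
cat > h.py <<'E'
import numpy as np, cv2
from workcell import bot, viewer
def snap(name, fn=None, crop=None, scale=1):
    info=viewer.camera_info(name); im,d=viewer.read_camera(name)
    np.savez(f'last_{name}.npz',im=im,d=d,R=info['R'],t=info['t'],f=200/np.tan(np.radians(info['vertical_fov'])/2),cx=info['cx'],cy=info['cy'])
    if fn: save(im,fn,crop,scale)
    return im,d
def save(im,fn,crop=None,scale=1):
    o=im
    if crop: x0,y0,x1,y1=crop; o=im[y0:y1,x0:x1]
    cv2.imwrite('pics/'+fn,cv2.resize(o[:,:,::-1],None,fx=scale,fy=scale,interpolation=cv2.INTER_CUBIC))
def load(name): return np.load(f'last_{name}.npz')
def pix(L,u,v,z=None):
    "world point of pixel: by depth (median 3x3), or on plane z"
    R,t=L['R'],L['t']; ray=np.array([(u-L['cx'])/L['f'],(v-L['cy'])/L['f'],1.])
    if z is None:
        p=L['d'][int(v)-1:int(v)+2,int(u)-1:int(u)+2]; return R.T@(ray*np.median(p[p>0])-t)
    C=-R.T@t; w=R.T@ray; return C+w*(z-C[2])/w[2]
def cloud(L):
    v,u=np.mgrid[0:400,0:640]; d=L['d'].astype(float)
    P=np.stack([(u-L['cx'])/L['f']*d,(v-L['cy'])/L['f']*d,d],-1)
    return (P-L['t'])@L['R']
E
python3 - <<'E'
from h import *
a,_=snap('scene'); b,_=snap('top')
save(a,'s0.png'); save(b,'t0.png')
for n in('scene','top','wrist'):
    i=viewer.camera_info(n); print(n,i['vertical_fov'],i['cx'],i['cy'],(-i['R'].T@i['t']).round(3))
print(bot.read_state())
E
```

```text
pics
scene 42.66551379222453 311.5526599821183 200.74368537016238 [ 0.589 -0.849  0.97 ]
top 55.27101609283383 324.9681781429843 201.77846439019186 [0.439 0.037 0.921]
wrist 63.018743143407754 317.90109393315686 198.83143489592422 [ 0.231 -0.64   0.372]
{'time': 0.1, 'q': array([-1.38487313e+00,  2.64660531e-01,  1.60520910e+00, -8.33687238e-06,
        1.27370503e+00, -3.69214267e-02]), 'joint_vel': array([-0.00059121, -0.00275154, -0.00298705,  0.00035946,  0.00047201,
        0.00049937]), 'joint_torque': array([ 4.51661908e-04, -5.16707289e+01, -3.68590021e+01, -5.49194635e-05,
        6.24432927e-03, -1.41146376e-05]), 'tool_pos': array([ 0.14904018, -0.65767827,  0.23011347]), 'tcp_rot': array([-3.12014739e+00, -3.49103786e-01,  2.44061093e-04]), 'wrist_force': array([-0.24444118,  0.20258103,  0.2504424 ]), 'torque': array([ 0.02007128,  0.01732135, -0.00568191]), 'width': 1.0034744910978568}
```

View pics/t0.png

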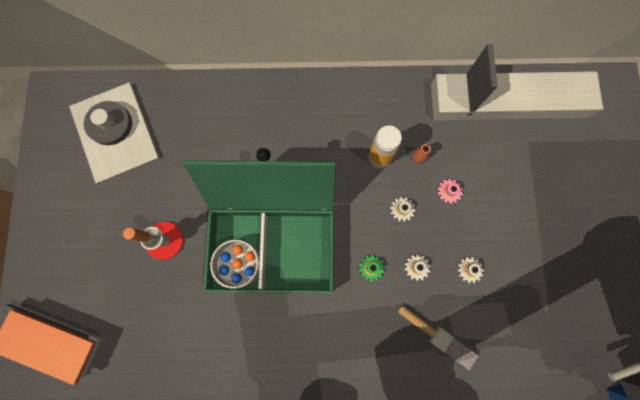

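View pics/s0.png

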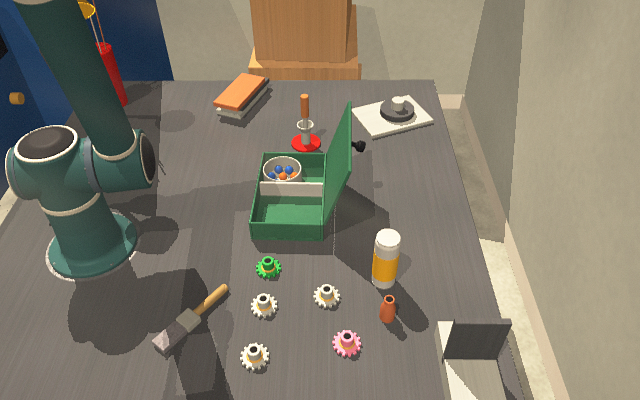

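Top view: the steel sprockets are at (402,208), (417,267) and (470,269). The green one (371,267) and the pink one (450,190) are decoys. The stirrer handle is at (131,234), its stand foot at (165,240), the pot at (235,264), the can at (385,145) and the cup at (422,153).

Run:
```python
from h import *
L=load('top'); im=L['im']
save(im,'c1.png',(120,150,340,300),3.6); save(im,'c2.png',(340,120,500,290),3.5)
P=cloud(L)
# stand foot: red pixels low
r=(im[...,0]>150)&(im[...,1]<60)&(im[...,2]<60)&(P[...,2]<.02); r[:,:130]=0;r[:,200:]=0
v,u=np.nonzero(r); print('red', (cv2.minEnclosingCircle(np.stack([u,v],1).astype(np.float32))))
q=P[r]; c,rad=cv2.minEnclosingCircle((q[:,:2]*1000).astype(np.float32)); print('stand',c,rad)
# handle top
m=(abs(P[...,2]-.171)<.012); m[:,:100]=0;m[:,160:]=0;m[:200]=0;m[280:]=0
q=P[m];print('handle',len(q),q.mean(0), q.min(0),q.max(0))
# sprocket hubs
for n,(u,v) in dict(a=(402,208),b=(417,267),c=(470,269),green=(371,267),pink=(450,190)).items():
    m=np.zeros(r.shape,bool);m[v-18:v+18,u-18:u+18]=1
    for z0,z1 in((.027,.04),(.003,.016)):
        mm=m&(P[...,2]>z0)&(P[...,2]<z1)&(im.max(-1)>100); q=P[mm]
        c,rad=cv2.minEnclosingCircle((q[:,:2]*1000).astype(np.float32)); print(n,z0,len(q),np.round(c,1),round(rad,1),q[:,2].mean())
# case rim
m=(abs(P[...,2]-.06)<.006)&(P[...,0]>.25)&(P[...,0]<.6)&(P[...,1]>.0)&(P[...,1]<.35)
q=P[m]; print('rim',len(q),cv2.minAreaRect((q[:,:2]*1000).astype(np.float32)))
for u,v in((385,140),(422,153)): print(P[v,u])
```

```text
red ((163.0965118408203, 239.98660278320312), 18.930721282958984)
stand (525.7384033203125, 418.1174621582031) 44.277122497558594
handle 141 [0.52542058 0.41740807 0.16889837] [0.51391762 0.40718258 0.15905232] [0.53721162 0.43061074 0.17423095]
a 0.027 85 [ 591.  -156.2] 13.9 0.03183012297493412
a 0.003 310 [ 590.8 -145.8] 50.6 0.007927642431555757
b 0.027 98 [ 450.5 -183. ] 14.0 0.031899343854604405
b 0.003 333 [ 446.  -179.8] 35.7 0.008007353746469159
c 0.027 94 [ 442.1 -307.5] 13.6 0.03181905754460414
c 0.003 328 [ 446.  -306.6] 38.2 0.008164520771707135
green 0.027 88 [451.5 -74.9] 13.6 0.03203921040977895
green 0.003 337 [455.  -74.9] 49.8 0.007889544951919751
pink 0.027 92 [ 633.3 -275.2] 14.2 0.03173855247316321
pink 0.003 308 [ 641.1 -278.9] 51.7 0.007806055666854304
rim 1315 ((495.9308166503906, 159.11978149414062), (284.00140380859375, 187.44371032714844), 88.14591217041016)
[ 0.71487742 -0.09842641  0.1501659 ]
[ 0.71539273 -0.20143881  0.05393   ]
```

View pics/c1.png

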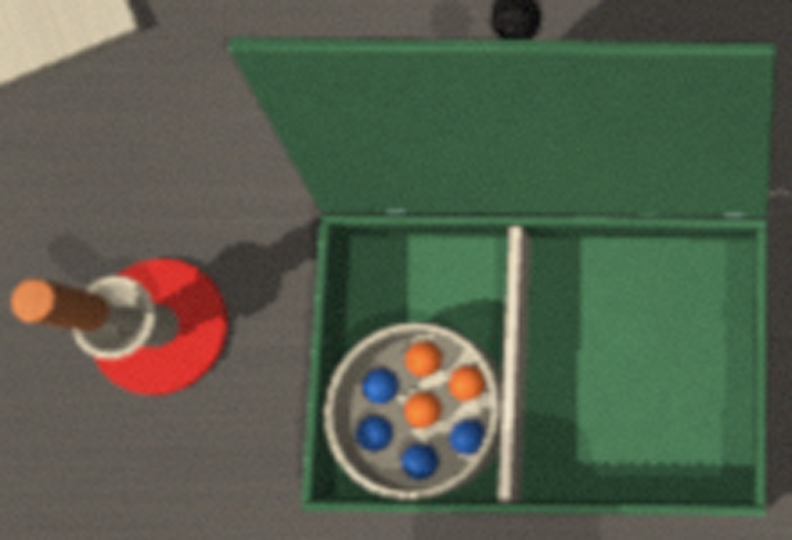

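View pics/c2.png

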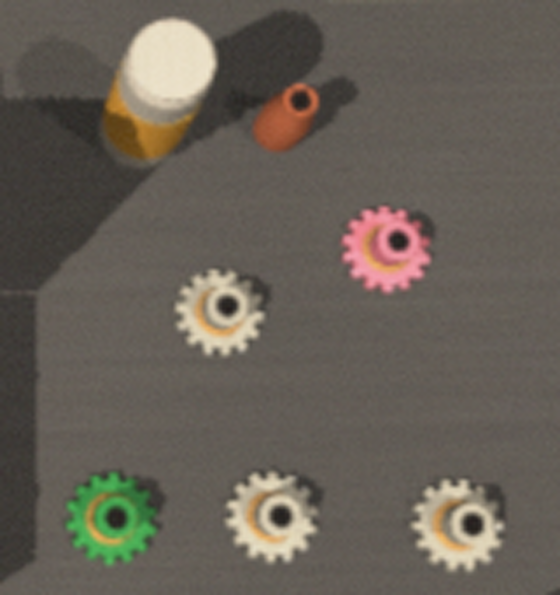

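The crops confirm three plain steel sprockets, with the green and pink decoys rejected. The pot rim is centred at crop (411,410), four blue and three orange (one central) beads inside. The lid leans back. Next I fit the case pose.

Run:
```python
from h import *
L=load('top'); P=cloud(L); im=L['im']
cr=lambda x,y:(120+x/3.6,150+y/3.6)
# rim corners (outer) read off crop
for n,p in dict(NL=(303,508),NR=(766,511),FR=(766,219),FL=(321,218)).items(): print(n,pix(L,*cr(*p),z=.06).round(4))
a=pix(L,*cr(507,500),z=.058);b=pix(L,*cr(515,228),z=.058);print('divider',a,b, 'dir',np.arctan2(*(b-a)[[1,0]]))
print('pot',pix(L,*cr(411,410),z=.052))
# near rim strip points
for nm,m in dict(near=(abs(P[...,2]-.06)<.004)&(P[...,0]<.43)&(P[...,0]>.37)&(P[...,1]>.03)&(P[...,1]<.29),
  right=(abs(P[...,2]-.06)<.004)&(P[...,0]<.57)&(P[...,0]>.42)&(P[...,1]>-.01)&(P[...,1]<.04),
  left=(abs(P[...,2]-.06)<.004)&(P[...,0]<.57)&(P[...,0]>.42)&(P[...,1]>.28)&(P[...,1]<.33)).items():
    q=P[m][:,:2]; vx,vy,x,y=cv2.fitLine((q*1000).astype(np.float32),cv2.DIST_HUBER,0,.1,.1).ravel(); print(nm,len(q),np.arctan2(vy,vx),x,y,q.min(0),q.max(0))
# pot rim points
m=(abs(P[...,2]-.052)<.003)&(np.hypot(P[...,0]-.455,P[...,1]-.23)<.075)&(im.min(-1)>90)
q=P[m]; (e)=cv2.fitEllipse((q[:,:2]*1000).astype(np.float32)); print('pot fit',len(q),e)
# stand mouth
m=(abs(P[...,2]-.072)<.005)&(np.hypot(P[...,0]-.525,P[...,1]-.418)<.03)
print('mouth',m.sum(),cv2.minEnclosingCircle((P[m][:,:2]*1000).astype(np.float32)))
# lid free edge
m=(P[...,2]>.2)&(P[...,0]>.55)&(P[...,1]>-.02)&(P[...,1]<.34); q=P[m];print('lid top',q.max(0),q[q[:,2]>q[:,2].max()-.01].mean(0))
for i,z in((11,.012),): pass
for n,p in zip('OOBBBBO',((422,358),(467,382),(379,385),(374,432),(420,461),(467,436),(421,409))): print(n,pix(L,*cr(*p),z=.022).round(4))
```

```text
NL [0.4066 0.2997 0.06  ]
NR [0.3993 0.0175 0.06  ]
FR [0.5797 0.0133 0.06  ]
FL [0.5856 0.2952 0.06  ]
divider [0.40884222 0.17577459 0.058     ] [0.57722625 0.17263376 0.058     ] dir -0.01865058701916153
pot [0.46457341 0.23717014 0.052     ]
near 334 1.5401582 405.16818 159.62053 [0.39929956 0.03008219] [0.41089151 0.28909934]
right 156 -0.032207012 498.10544 19.52212 [0.42069869 0.01527255] [0.56820411 0.02310204]
left 195 -0.031499073 494.54315 297.3033 [0.4217788  0.29297226] [0.56859005 0.30269839]
pot fit 362 ((465.05517578125, 232.18011474609375), (107.0475082397461, 117.98765563964844), 158.44789123535156)
mouth 148 ((526.1196899414062, 419.4295349121094), 25.235536575317383)
lid top [0.68441182 0.29649416 0.23789907] [0.64434716 0.15496378 0.23304291]
O [0.4987 0.2378 0.022 ]
O [0.4827 0.2083 0.022 ]
B [0.4818 0.2652 0.022 ]
B [0.4519 0.2675 0.022 ]
B [0.4331 0.2375 0.022 ]
B [0.4482 0.2077 0.022 ]
O [0.466  0.2377 0.022 ]
```

Case: yaw is about -0.031, centre about (0.494,0.158). Tray floor is about (0.492,0.098), pot about (0.465,0.237), stand and stirrer about (0.5255,0.418). I'm setting out for the stirrer.

Emit:
{"fn": "jog_arm", "kwargs": {
  "motion": [
    {"dx": 2,"dy": 3.6,"turn": -0.02},
    {"dx": 2,"dy": 3.6,"turn": -0.02},
    {"dx": 2,"dy": 3.6,"turn": -0.02},
    {"dx": 2,"dy": 3.6,"turn": -0.02},
    {"dx": 2,"dy": 3.6,"turn": -0.02},
    {"dx": 2,"dy": 3.6,"turn": -0.02},
    {"dx": 2,"dy": 3.6,"turn": -0.02},
    {"dx": 2,"dy": 3.6,"turn": -0.02},
    {"dx": 2,"dy": 3.6,"turn": -0.02},
    {"dx": 2,"dy": 3.6,"turn": -0.02},
    {"dx": 2,"dy": 3.6,"turn": -0.02},
    {"dx": 2,"dy": 3.6,"turn": -0.02}
  ],
  "fingers": 8.5,
  "grip_force": 70
}}

```text
validation failed for argument at $.mo...
```

Emit:
{"fn": "jog_arm", "kwargs": {
  "motion": [
    {"dx": 0.5,"dy": 4,"dz": 0.5},
    {"dx": 0.5,"dy": 4,"dz": 0.5},
    {"dx": 0.5,"dy": 4},
    {"dx": 0.5,"dy": 4},
    {"dx": 0.5,"dy": 4},
    {"dx": 0.5,"dy": 4},
    {"dx": 0.5,"dy": 4},
    {"dx": 0.5,"dy": 4},
    {"dx": 0.5,"dy": 4},
    {"dx": 0.5,"dy": 4},
    {"dx": 0.5,"dy": 4},
    {"dx": 0.5,"dy": 4}
  ]
}}

```text
validation failed for argument at $.mo...
```

Emit:
{"fn": "jog_arm", "kwargs": {
  "motion": [
    {"dx": 2.0,"dy": 3.6,"dz": 0.0,"turn": -0.02},
    {"dx": 2.0,"dy": 3.6,"dz": 0.0,"turn": -0.02}
  ],
  "fingers": 8.5,
  "grip_force": 70
}}

```text
time: 0.27
tool_pos: [0.1884, -0.5862, 0.2297]
tcp_rot: [-3.127, -0.28, 0.001]
wrist_force: [0.6, 0.6, 0.0]
width: 0.994
```

Emit:
{"fn": "jog_arm", "kwargs": {
  "motion": [
    {"dx": 2,"dy": 3.6,"dz": 0,"turn": -0.02},
    {"dx": 2,"dy": 3.6,"dz": 0,"turn": -0.02},
    {"dx": 2,"dy": 3.6,"dz": 0,"turn": -0.02},
    {"dx": 2,"dy": 3.6,"dz": 0,"turn": -0.02},
    {"dx": 2,"dy": 3.6,"dz": 0,"turn": -0.02},
    {"dx": 2,"dy": 3.6,"dz": 0,"turn": -0.02},
    {"dx": 2,"dy": 3.6,"dz": 0,"turn": -0.02},
    {"dx": 2,"dy": 3.6,"dz": 0,"turn": -0.02},
    {"dx": 2,"dy": 3.6,"dz": 0,"turn": -0.02},
    {"dx": 2,"dy": 3.6,"dz": 0,"turn": -0.03},
    {"dx": 1,"dy": 4,"dz": 0,"turn": 0},
    {"dx": 1,"dy": 4,"dz": 0,"turn": 0}
  ]
}}

```text
time: 1.27
tool_pos: [0.4093, -0.1443, 0.231]
tcp_rot: [-3.141, 0.043, 0.0]
wrist_force: [0.9, 0.2, -0.0]
width: 0.994
```

Emit:
{"fn": "jog_arm", "kwargs": {
  "motion": [
    {"dx": 0.5,"dy": 4,"dz": 0.5,"turn": 0},
    {"dx": 0.5,"dy": 4,"dz": 0.5,"turn": 0},
    {"dx": 0.5,"dy": 4,"dz": 0.5,"turn": 0},
    {"dx": 0.5,"dy": 4,"dz": 0.5,"turn": 0},
    {"dx": 0.5,"dy": 4,"dz": 0,"turn": 0},
    {"dx": 0.5,"dy": 4,"dz": 0,"turn": 0},
    {"dx": 0.5,"dy": 4,"dz": 0,"turn": 0},
    {"dx": 0.5,"dy": 4,"dz": 0,"turn": 0},
    {"dx": 0.5,"dy": 4,"dz": 0,"turn": 0},
    {"dx": 0.5,"dy": 4,"dz": 0,"turn": 0},
    {"dx": 0.5,"dy": 4,"dz": 0,"turn": 0},
    {"dx": 0.5,"dy": 4,"dz": 0,"turn": 0}
  ]
}}

```text
time: 2.27
tool_pos: [0.4686, 0.3356, 0.2508]
tcp_rot: [3.141, -0.042, -0.001]
wrist_force: [0.8, -0.7, -0.1]
width: 0.996
```

Emit:
{"fn": "jog_arm", "kwargs": {
  "motion": [
    {"dx": 2,"dy": 2.8,"dz": 0,"turn": 0},
    {"dx": 2,"dy": 2.8,"dz": 0,"turn": 0},
    {"dx": 1.7,"dy": 2.6,"dz": 0,"turn": 0},
    {"dx": 0,"dy": 0,"dz": 0,"turn": 0},
    {"dx": 0,"dy": 0,"dz": -2,"turn": 0},
    {"dx": 0,"dy": 0,"dz": -2,"turn": 0}
  ]
}}

```text
time: 2.77
tool_pos: [0.5269, 0.4166, 0.2117]
tcp_rot: [-3.14, 0.042, -0.003]
wrist_force: [-0.7, -0.3, -1.0]
width: 0.994
```

Run:
```python
from h import *
im,d=snap('wrist','w1.png'); print(bot.read_state()['tool_pos'])
P=cloud(load('wrist')); m=(abs(P[...,2]-.171)<.004)&(np.hypot(P[...,0]-.525,P[...,1]-.418)<.03); q=P[m]; print(m.sum(), q.mean(0),cv2.minEnclosingCircle((q[:,:2]*1000).astype(np.float32)))
```

```text
[0.52403442 0.4141972  0.20531241]
1045 [0.52589723 0.41925623 0.1700784 ] ((525.1820068359375, 419.269775390625), 11.986039161682129)
```

Emit:
{"fn": "jog_arm", "kwargs": {
  "motion": [
    {"dx": 0.0,"dy": 0.3,"dz": -2,"turn": 0},
    {"dx": 0,"dy": 0,"dz": -2,"turn": 0},
    {"dx": 0,"dy": 0,"dz": -2,"turn": 0},
    {"dx": 0,"dy": 0,"dz": -2,"turn": 0},
    {"dx": 0,"dy": 0,"dz": -0.9,"turn": 0},
    {"dx": 0,"dy": 0,"dz": 0,"turn": 0},
    {"dx": 0,"dy": 0,"dz": 0,"turn": 0},
    {"dx": 0,"dy": 0,"dz": 0,"turn": 0}
  ]
}}

```text
time: 3.48
tool_pos: [0.5269, 0.4192, 0.124]
tcp_rot: [-3.14, 0.043, -0.003]
wrist_force: [0.4, -0.2, 0.3]
width: 0.996
```

Emit:
{"fn": "jog_arm", "kwargs": {
  "motion": [
    {"dx": -0.1,"dy": 0,"dz": -0.2,"turn": 0},
    {"dx": 0,"dy": 0,"dz": 0,"turn": 0},
    {"dx": 0,"dy": 0,"dz": 0,"turn": 0},
    {"dx": 0,"dy": 0,"dz": 0,"turn": 0},
    {"dx": 0,"dy": 0,"dz": 0,"turn": 0},
    {"dx": 0,"dy": 0,"dz": 0,"turn": 0},
    {"dx": 0,"dy": 0,"dz": 0,"turn": 0},
    {"dx": 0,"dy": 0,"dz": 0,"turn": 0},
    {"dx": 0,"dy": 0,"dz": 0,"turn": 0},
    {"dx": 0,"dy": 0,"dz": 0,"turn": 0},
    {"dx": 0,"dy": 0,"dz": 0,"turn": 0},
    {"dx": 0,"dy": 0,"dz": 0,"turn": 0}
  ],
  "fingers": 0,
  "grip_force": 80
}}

```text
time: 4.48
tool_pos: [0.5255, 0.419, 0.1209]
tcp_rot: [-3.141, 0.043, -0.001]
wrist_force: [-0.7, 0.8, 5.5]
width: 0.261
```

Emit:
{"fn": "jog_arm", "kwargs": {
  "motion": [
    {"dx": 0,"dy": 0,"dz": 1,"turn": 0},
    {"dx": 0,"dy": 0,"dz": 2,"turn": 0},
    {"dx": 0,"dy": 0,"dz": 2,"turn": 0},
    {"dx": 0,"dy": 0,"dz": 2,"turn": 0},
    {"dx": 0,"dy": 0,"dz": 2,"turn": 0},
    {"dx": 0,"dy": 0,"dz": 2,"turn": 0},
    {"dx": 0,"dy": 0,"dz": 1,"turn": 0},
    {"dx": 0,"dy": -3,"dz": 0,"turn": 0},
    {"dx": 0,"dy": -3,"dz": 0,"turn": 0},
    {"dx": 0,"dy": -3,"dz": 0,"turn": 0},
    {"dx": 0,"dy": 0,"dz": 0,"turn": 0},
    {"dx": 0,"dy": 0,"dz": 0,"turn": 0}
  ]
}}

```text
time: 5.48
tool_pos: [0.5247, 0.3269, 0.2393]
tcp_rot: [3.14, -0.046, -0.003]
wrist_force: [0.2, -0.4, -1.6]
width: 0.264
```

Run:
```python
from h import *
im,d=snap('scene','s1.png',(200,40,420,250),3); print(bot.read_state()['tool_pos'],bot.read_state()['wrist_force'])
```

```text
[0.52481573 0.32797388 0.23952665] [ 0.20923784 -0.01240286 -1.33214979]
```

View pics/s1.png

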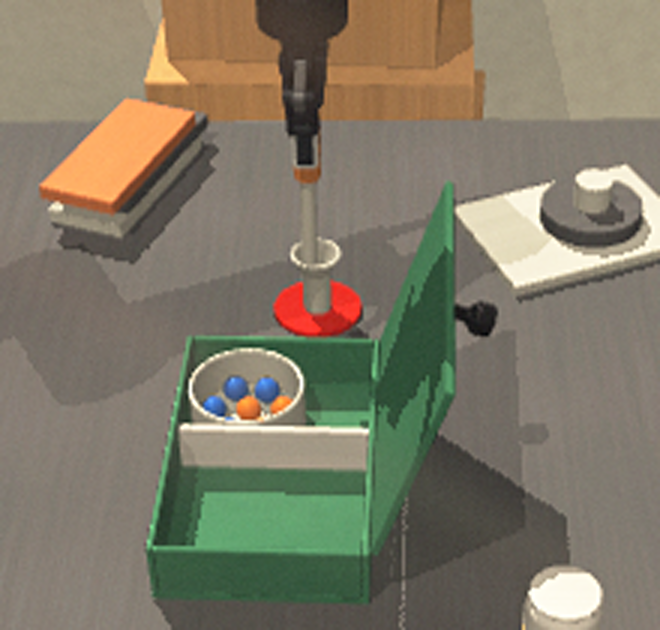

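The stirrer is held upright and clear of the stand. I'm moving it above the pot's far-left gap between beads.

Emit:
{"fn": "jog_arm", "kwargs": {
  "motion": [
    {"dx": -1.5,"dy": -2.7,"dz": 0,"turn": 0},
    {"dx": -1.5,"dy": -2.7,"dz": 0,"turn": 0},
    {"dx": -1.3,"dy": -2.7,"dz": 0,"turn": 0},
    {"dx": 0,"dy": 0,"dz": -1,"turn": 0},
    {"dx": 0,"dy": 0,"dz": -1,"turn": 0},
    {"dx": 0,"dy": 0,"dz": -1,"turn": 0},
    {"dx": 0,"dy": 0,"dz": -1,"turn": 0},
    {"dx": 0,"dy": 0,"dz": 0,"turn": 0},
    {"dx": 0,"dy": 0,"dz": 0,"turn": 0},
    {"dx": 0,"dy": 0,"dz": 0,"turn": 0}
  ]
}}

```text
time: 6.37
tool_pos: [0.4824, 0.2483, 0.2]
tcp_rot: [3.141, -0.042, -0.001]
wrist_force: [0.6, -0.5, -1.6]
width: 0.262
```

Run:
```python
from h import *
im,d=snap('wrist'); snap('top'); T=load('top')['im']; print(bot.read_state()['tool_pos'])
a=cv2.resize(im,(640,400)); b=cv2.resize(T[190:310,170:350],(600,400),interpolation=cv2.INTER_CUBIC)
s=cv2.resize(load('top')['im'][200:300,180:340],(640,400),interpolation=cv2.INTER_CUBIC)
save(np.vstack([a,s])[:, :],'w2.png',None,.75)
```

```text
[0.48270054 0.24823118 0.2007436 ]
```

View pics/w2.png

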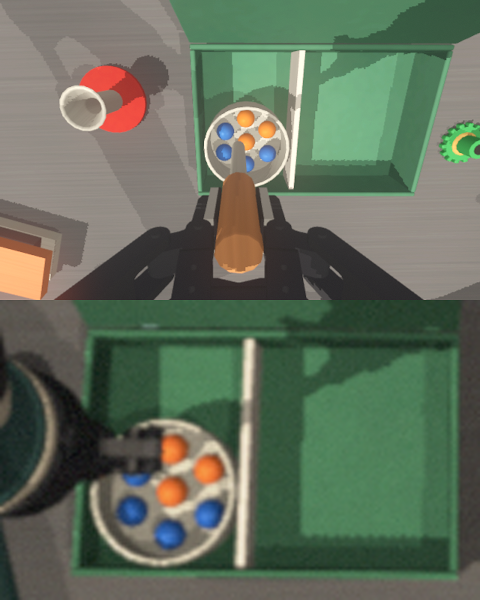

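The tip hangs over the gap between the far, far-left and central beads. I'm lowering it gently.

Emit:
{"fn": "jog_arm", "kwargs": {
  "motion": [
    {"dx": 0,"dy": -0.1,"dz": -1.2,"turn": 0},
    {"dx": 0,"dy": 0,"dz": -1,"turn": 0},
    {"dx": 0,"dy": 0,"dz": -1,"turn": 0},
    {"dx": 0,"dy": 0,"dz": -0.6,"turn": 0},
    {"dx": 0,"dy": 0,"dz": -0.6,"turn": 0},
    {"dx": 0,"dy": 0,"dz": -0.6,"turn": 0},
    {"dx": 0,"dy": 0,"dz": -0.6,"turn": 0},
    {"dx": 0,"dy": 0,"dz": -0.6,"turn": 0},
    {"dx": 0,"dy": 0,"dz": -0.4,"turn": 0},
    {"dx": 0,"dy": 0,"dz": 0,"turn": 0}
  ]
}}

```text
time: 7.3
tool_pos: [0.4815, 0.2464, 0.1331]
tcp_rot: [3.141, -0.043, -0.003]
wrist_force: [0.3, -1.0, -1.5]
width: 0.263
```

Emit:
{"fn": "jog_arm", "kwargs": {
  "motion": [
    {"dx": 0.35,"dy": -0.5,"dz": 0,"turn": 0},
    {"dx": 0.3,"dy": -0.45,"dz": 0,"turn": 0},
    {"dx": 0,"dy": 0,"dz": 0,"turn": 0},
    {"dx": -0.18,"dy": -0.88,"dz": 0,"turn": 0},
    {"dx": -0.5,"dy": -0.75,"dz": 0,"turn": 0},
    {"dx": -0.75,"dy": -0.5,"dz": 0,"turn": 0},
    {"dx": -0.88,"dy": -0.18,"dz": 0,"turn": 0},
    {"dx": -0.88,"dy": 0.18,"dz": 0,"turn": 0},
    {"dx": -0.75,"dy": 0.5,"dz": 0,"turn": 0},
    {"dx": -0.5,"dy": 0.75,"dz": 0,"turn": 0},
    {"dx": -0.18,"dy": 0.88,"dz": 0,"turn": 0}
  ]
}}

```text
time: 8.22
tool_pos: [0.4423, 0.2369, 0.1348]
tcp_rot: [3.14, -0.042, 0.002]
wrist_force: [4.1, -2.0, -0.4]
width: 0.262
```

Run:
```python
from h import *
im,d=snap('wrist'); save(im,'w3.png',(220,80,440,280),3)
print(bot.read_state()['tool_pos'],bot.read_state()['wrist_force'])
```

```text
[0.44299827 0.23850556 0.13492024] [ 4.08538454e+00  2.66507904e-04 -2.00155412e+00]
```

View pics/w3.png

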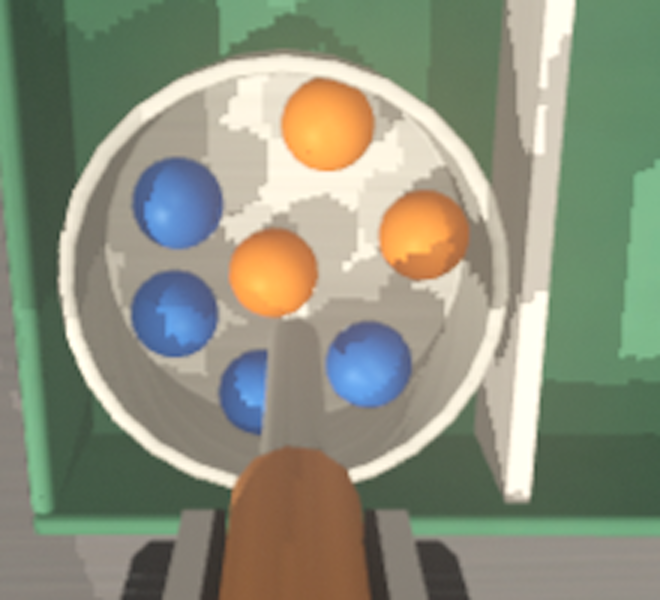

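Run:
```python
from h import *
L=load('wrist')
for z in(.018,.025): print(pix(L,220+293/3,80+322/3,z).round(4))
print('rod pts',pix(L,220+293/3,80+350/3).round(4),pix(L,220+293/3,80+440/3).round(4))
for p in((245,272),): pass
print('pot c from rim',pix(L,220+285/3,80+272/3,.052).round(4))
```

```text
[0.4468 0.236  0.018 ]
[0.449  0.2359 0.025 ]
rod pts [0.4495 0.2359 0.0501] [0.4488 0.236  0.1024]
pot c from rim [0.4697 0.2373 0.052 ]
```

Emit:
{"fn": "jog_arm", "kwargs": {
  "motion": [
    {"dx": 0.18,"dy": 0.88,"dz": 0,"turn": 0},
    {"dx": 0.5,"dy": 0.75,"dz": 0,"turn": 0},
    {"dx": 0.75,"dy": 0.5,"dz": 0,"turn": 0},
    {"dx": 0.88,"dy": 0.18,"dz": 0,"turn": 0},
    {"dx": 0.88,"dy": -0.18,"dz": 0,"turn": 0},
    {"dx": 0.75,"dy": -0.5,"dz": 0,"turn": 0},
    {"dx": 0.5,"dy": -0.75,"dz": 0,"turn": 0},
    {"dx": 0.18,"dy": -0.88,"dz": 0,"turn": 0}
  ]
}}

```text
time: 8.93
tool_pos: [0.4898, 0.2369, 0.1339]
tcp_rot: [-3.14, 0.044, -0.001]
wrist_force: [0.8, 0.3, -1.2]
width: 0.265
```

Emit:
{"fn": "jog_arm", "kwargs": {
  "motion": [
    {"dx": -0.18,"dy": -0.88,"dz": 0,"turn": 0},
    {"dx": -0.5,"dy": -0.75,"dz": 0,"turn": 0},
    {"dx": -0.75,"dy": -0.5,"dz": 0,"turn": 0},
    {"dx": -0.88,"dy": -0.18,"dz": 0,"turn": 0},
    {"dx": -0.88,"dy": 0.18,"dz": 0,"turn": 0},
    {"dx": -0.75,"dy": 0.5,"dz": 0,"turn": 0},
    {"dx": -0.5,"dy": 0.75,"dz": 0,"turn": 0},
    {"dx": -0.18,"dy": 0.88,"dz": 0,"turn": 0},
    {"dx": 0.18,"dy": 0.88,"dz": 0,"turn": 0},
    {"dx": 0.5,"dy": 0.75,"dz": 0,"turn": 0},
    {"dx": 0.75,"dy": 0.5,"dz": 0,"turn": 0},
    {"dx": 0.88,"dy": 0.18,"dz": 0,"turn": 0}
  ]
}}

```text
time: 9.93
tool_pos: [0.4652, 0.2608, 0.1336]
tcp_rot: [3.14, -0.041, -0.004]
wrist_force: [-0.0, 0.6, -1.1]
width: 0.261
```

Emit:
{"fn": "jog_arm", "kwargs": {
  "motion": [
    {"dx": 0.88,"dy": -0.18,"dz": 0,"turn": 0},
    {"dx": 0.75,"dy": -0.5,"dz": 0,"turn": 0},
    {"dx": 0.5,"dy": -0.75,"dz": 0,"turn": 0},
    {"dx": 0.18,"dy": -0.88,"dz": 0,"turn": 0},
    {"dx": -0.18,"dy": -0.88,"dz": 0,"turn": 0},
    {"dx": -0.5,"dy": -0.75,"dz": 0,"turn": 0},
    {"dx": -0.75,"dy": -0.5,"dz": 0,"turn": 0},
    {"dx": -0.88,"dy": -0.18,"dz": 0,"turn": 0},
    {"dx": -0.88,"dy": 0.18,"dz": 0,"turn": 0},
    {"dx": -0.75,"dy": 0.5,"dz": 0,"turn": 0},
    {"dx": -0.5,"dy": 0.75,"dz": 0,"turn": 0},
    {"dx": -0.18,"dy": 0.88,"dz": 0,"turn": 0}
  ]
}}

```text
time: 10.93
tool_pos: [0.4434, 0.2378, 0.1357]
tcp_rot: [-3.141, 0.041, -0.009]
wrist_force: [5.6, -0.1, 0.4]
width: 0.267
```

Emit:
{"fn": "jog_arm", "kwargs": {
  "motion": [
    {"dx": 0.18,"dy": 0.88,"dz": 0,"turn": 0},
    {"dx": 0.5,"dy": 0.75,"dz": 0,"turn": 0},
    {"dx": 0.75,"dy": 0.5,"dz": 0,"turn": 0},
    {"dx": 0.88,"dy": 0.18,"dz": 0,"turn": 0},
    {"dx": 0.88,"dy": -0.18,"dz": 0,"turn": 0},
    {"dx": 0.75,"dy": -0.5,"dz": 0,"turn": 0},
    {"dx": 0.5,"dy": -0.75,"dz": 0,"turn": 0},
    {"dx": 0.18,"dy": -0.88,"dz": 0,"turn": 0},
    {"dx": -0.18,"dy": -0.88,"dz": 0,"turn": 0},
    {"dx": 0,"dy": 0,"dz": 0,"turn": 0}
  ]
}}

```text
time: 11.77
tool_pos: [0.4844, 0.2273, 0.1332]
tcp_rot: [-3.14, 0.047, 0.009]
wrist_force: [-5.4, 2.0, -1.1]
width: 0.261
```

Run:
```python
from h import *
im,d=snap('wrist'); save(im,'w4.png',(200,60,440,280),2.7)
print(bot.read_state()['tool_pos'],bot.read_state()['wrist_force'])
```

```text
[0.4846095  0.22769277 0.13334525] [-4.97276769  2.9689686  -0.9053687 ]
```

View pics/w4.png

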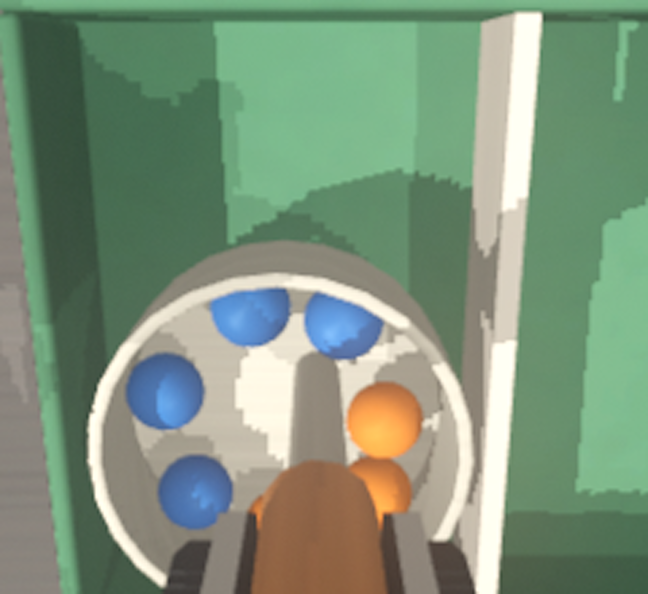

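Emit:
{"fn": "jog_arm", "kwargs": {
  "motion": [
    {"dx": -0.5,"dy": -0.75,"dz": 0,"turn": 0},
    {"dx": -0.75,"dy": -0.5,"dz": 0,"turn": 0},
    {"dx": -0.88,"dy": -0.18,"dz": 0,"turn": 0},
    {"dx": -0.88,"dy": 0.18,"dz": 0,"turn": 0},
    {"dx": -0.75,"dy": 0.5,"dz": 0,"turn": 0},
    {"dx": -0.5,"dy": 0.75,"dz": 0,"turn": 0},
    {"dx": -0.18,"dy": 0.88,"dz": 0,"turn": 0},
    {"dx": 0.18,"dy": 0.88,"dz": 0,"turn": 0},
    {"dx": 0.5,"dy": 0.75,"dz": 0,"turn": 0},
    {"dx": 0.75,"dy": 0.5,"dz": 0,"turn": 0},
    {"dx": 0.88,"dy": 0.18,"dz": 0,"turn": 0}
  ]
}}

```text
time: 12.73
tool_pos: [0.4641, 0.2593, 0.1331]
tcp_rot: [3.136, -0.039, -0.007]
wrist_force: [-1.9, -6.0, -0.1]
width: 0.259
```

Emit:
{"fn": "jog_arm", "kwargs": {
  "motion": [
    {"dx": 0,"dy": 0,"dz": 0,"turn": 0},
    {"dx": 0,"dy": 0,"dz": 0.5,"turn": 0},
    {"dx": 0,"dy": 0,"dz": 1,"turn": 0},
    {"dx": 0,"dy": 0,"dz": 1,"turn": 0},
    {"dx": 0,"dy": 0,"dz": 1.5,"turn": 0},
    {"dx": 0,"dy": 0,"dz": 2,"turn": 0},
    {"dx": 0,"dy": 0,"dz": 2,"turn": 0},
    {"dx": 0,"dy": 0,"dz": 2,"turn": 0},
    {"dx": 0,"dy": 0,"dz": 1,"turn": 0},
    {"dx": 0,"dy": 0,"dz": 0,"turn": 0}
  ]
}}

```text
time: 13.57
tool_pos: [0.4675, 0.2618, 0.2488]
tcp_rot: [-3.137, 0.043, -0.01]
wrist_force: [0.4, 0.6, -1.1]
width: 0.262
```

Emit:
{"fn": "jog_arm", "kwargs": {
  "motion": [
    {"dx": 1.2,"dy": 3.2,"dz": 0,"turn": 0},
    {"dx": 1.2,"dy": 3.2,"dz": 0,"turn": 0},
    {"dx": 1.2,"dy": 3.2,"dz": 0,"turn": 0},
    {"dx": 1.2,"dy": 3.2,"dz": 0,"turn": 0},
    {"dx": 1.2,"dy": 3,"dz": 0,"turn": 0},
    {"dx": 0,"dy": 0,"dz": 0,"turn": 0},
    {"dx": 0,"dy": 0,"dz": 0,"turn": 0},
    {"dx": 0,"dy": 0,"dz": 0,"turn": 0}
  ]
}}

```text
time: 14.23
tool_pos: [0.5247, 0.4178, 0.2426]
tcp_rot: [3.139, -0.042, -0.004]
wrist_force: [-1.0, -0.5, -1.3]
width: 0.26
```

Run:
```python
from h import *
snap('wrist'); snap('top'); T=load('top'); W=load('wrist'); st=bot.read_state(); print(st['tool_pos'],st['wrist_force'])
save(np.hstack([T['im'][225:300,195:280],]),'t2.png',None,7)
# beads by colour in top
im=T['im'].astype(int); hsv=cv2.cvtColor(T['im'],cv2.COLOR_RGB2HSV)
old=dict(O=[[.4987,.2378],[.4827,.2083],[.466,.2377]],B=[[.4818,.2652],[.4519,.2675],[.4331,.2375],[.4482,.2077]])
for k,(lo,hi) in dict(O=((5,120,90),(20,255,255)),B=((100,120,60),(125,255,255))).items():
    m=cv2.inRange(hsv,lo,hi); m[:230]=0;m[300:]=0;m[:,:200]=0;m[:,270:]=0
    n,lab,stt,c=cv2.connectedComponentsWithStats(m)
    for i in range(1,n):
        if stt[i,4]>8:
            p=pix(T,*c[i],z=.024)[:2]; print(k,stt[i,4],p.round(4),'to nearest old mm',round(1000*min(np.hypot(*(p-np.array(o))) for o in old[k]),1))
# rod in wrist cloud
P=cloud(W); m=(P[...,2]>.12)&(P[...,2]<.2)&(np.hypot(P[...,0]-st['tool_pos'][0],P[...,1]-st['tool_pos'][1])<.05)
for z in np.arange(.13,.21,.01):
    q=P[(abs(P[...,2]-z)<.005)&(np.hypot(P[...,0]-st['tool_pos'][0],P[...,1]-st['tool_pos'][1])<.03)]
    if len(q):print(round(z,3),len(q),q.mean(0).round(4))
```

```text
[0.52496372 0.41720772 0.243696  ] [-0.21224157  0.0310895  -1.74907087]
O 66 [0.4504 0.2058] to nearest old mm 32.4
O 83 [0.4377 0.263 ] to nearest old mm 38.0
O 74 [0.429  0.2309] to nearest old mm 37.7
B 136 [0.4965 0.256 ] to nearest old mm 17.3
B 53 [0.4931 0.2131] to nearest old mm 45.2
B 66 [0.4609 0.2746] to nearest old mm 11.5
0.13 26 [0.5292 0.4168 0.1327]
0.14 64 [0.5294 0.4176 0.1402]
0.15 74 [0.5292 0.4174 0.1501]
0.16 80 [0.5294 0.4174 0.1601]
0.17 94 [0.5295 0.4171 0.1702]
0.18 106 [0.5295 0.4174 0.1802]
0.19 117 [0.5295 0.4172 0.1902]
0.2 137 [0.5295 0.4171 0.2002]
```

View pics/t2.png

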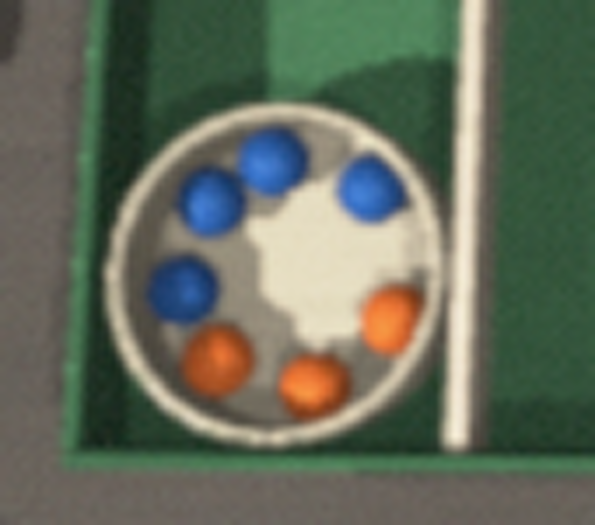

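All seven beads are in the pot and rearranged, and the rod is vertical. I'm lowering the stirrer back into its stand.

Emit:
{"fn": "jog_arm", "kwargs": {
  "motion": [
    {"dx": 0.07,"dy": 0.17,"dz": -1,"turn": 0},
    {"dx": 0,"dy": 0,"dz": -2,"turn": 0},
    {"dx": 0,"dy": 0,"dz": -2,"turn": 0},
    {"dx": 0,"dy": 0,"dz": -1,"turn": 0},
    {"dx": 0,"dy": 0,"dz": -1,"turn": 0},
    {"dx": 0,"dy": 0,"dz": -1,"turn": 0},
    {"dx": 0,"dy": 0,"dz": -1,"turn": 0},
    {"dx": 0,"dy": 0,"dz": -1,"turn": 0},
    {"dx": 0,"dy": 0,"dz": -1,"turn": 0},
    {"dx": 0,"dy": 0,"dz": 0,"turn": 0},
    {"dx": 0,"dy": 0,"dz": 0,"turn": 0}
  ]
}}

```text
time: 15.25
tool_pos: [0.5258, 0.4197, 0.1333]
tcp_rot: [3.14, -0.043, -0.002]
wrist_force: [-0.6, 0.3, -1.6]
width: 0.261
```

Emit:
{"fn": "jog_arm", "kwargs": {
  "motion": [
    {"dx": 0,"dy": 0,"dz": -0.5,"turn": 0},
    {"dx": 0,"dy": 0,"dz": -0.5,"turn": 0},
    {"dx": 0,"dy": 0,"dz": 0,"turn": 0},
    {"dx": 0,"dy": 0,"dz": 0,"turn": 0}
  ]
}}

```text
time: 15.58
tool_pos: [0.5262, 0.4199, 0.124]
tcp_rot: [3.141, -0.043, -0.0]
wrist_force: [-0.7, 0.1, -1.8]
width: 0.258
```

Emit:
{"fn": "jog_arm", "kwargs": {
  "motion": [
    {"dx": 0,"dy": 0,"dz": 0,"turn": 0},
    {"dx": 0,"dy": 0,"dz": 0,"turn": 0},
    {"dx": 0,"dy": 0,"dz": 0,"turn": 0},
    {"dx": 0,"dy": 0,"dz": 0,"turn": 0},
    {"dx": 0,"dy": 0,"dz": 0,"turn": 0},
    {"dx": 0,"dy": 0,"dz": 0,"turn": 0},
    {"dx": 0,"dy": 0,"dz": 0,"turn": 0},
    {"dx": 0,"dy": 0,"dz": 0,"turn": 0}
  ],
  "fingers": 8.5
}}

```text
time: 16.25
tool_pos: [0.5262, 0.42, 0.1243]
tcp_rot: [-3.141, 0.043, -0.0]
wrist_force: [-0.6, 0.2, 0.3]
width: 1.004
```

Emit:
{"fn": "jog_arm", "kwargs": {
  "motion": [
    {"dx": 0,"dy": 0,"dz": 1,"turn": 0},
    {"dx": 0,"dy": 0,"dz": 2,"turn": 0},
    {"dx": 0,"dy": 0,"dz": 3,"turn": 0},
    {"dx": 0,"dy": 0,"dz": 3,"turn": 0},
    {"dx": 0,"dy": 0,"dz": 3,"turn": 0},
    {"dx": 0,"dy": -4,"dz": 1,"turn": 0},
    {"dx": -0.5,"dy": -4,"dz": 0,"turn": 0},
    {"dx": -0.5,"dy": -4,"dz": 0,"turn": 0},
    {"dx": -0.5,"dy": -4,"dz": 0,"turn": 0},
    {"dx": -0.5,"dy": -4,"dz": 0,"turn": 0},
    {"dx": -0.5,"dy": -4,"dz": 0,"turn": 0},
    {"dx": -0.5,"dy": -4,"dz": 0,"turn": 0}
  ]
}}

```text
time: 17.25
tool_pos: [0.4957, 0.1383, 0.2553]
tcp_rot: [-3.141, 0.042, -0.002]
wrist_force: [0.6, -0.7, 0.6]
width: 0.996
```

Emit:
{"fn": "jog_arm", "kwargs": {
  "motion": [
    {"dx": -0.5,"dy": -4,"dz": 0,"turn": 0},
    {"dx": -0.5,"dy": -4,"dz": 0,"turn": 0},
    {"dx": -0.5,"dy": -4,"dz": 0,"turn": 0},
    {"dx": -0.5,"dy": -4,"dz": 0,"turn": 0},
    {"dx": -0.5,"dy": -4,"dz": 0,"turn": 0},
    {"dx": -0.5,"dy": -4,"dz": 0,"turn": 0},
    {"dx": -0.5,"dy": -4,"dz": 0,"turn": 0},
    {"dx": -0.5,"dy": -3,"dz": 0,"turn": 0},
    {"dx": 0,"dy": 0,"dz": 0,"turn": 0},
    {"dx": 0,"dy": 0,"dz": 0,"turn": 0}
  ]
}}

```text
time: 18.08
tool_pos: [0.456, -0.1715, 0.2551]
tcp_rot: [3.141, -0.049, 0.001]
wrist_force: [-0.4, -0.1, -0.2]
width: 0.997
```

```bash
cat >> h.py <<'E'
def hubs(name):
    L=load(name); P=cloud(L); im=L['im']
    m=((P[...,2]>.027)&(P[...,2]<.037)&(P[...,1]<-.03)&(P[...,0]>.3)&(P[...,0]<.72)&(L['d']>0)).astype(np.uint8)
    n,lab,st,c=cv2.connectedComponentsWithStats(m)
    for i in range(1,n):
        q=P[lab==i]; 
        if len(q)<40: continue
        c,r=cv2.minEnclosingCircle((q[:,:2]*1000).astype(np.float32))
        if 11<r<18: print(name,np.round(c,1),round(r,1),len(q),im[lab==i].mean(0).round())
E
python3 - <<'E'
from h import *
snap('top'); snap('wrist'); hubs('top'); hubs('wrist'); print(bot.read_state()['tool_pos'])
T=load('top'); W=load('wrist')
save(np.vstack([T['im'][150:300,100:500],cv2.resize(W['im'],(400,250))]),'m1.png',None,1.5)
E
```

```text
top [ 633.5 -275. ] 13.8 111 [185. 115. 123.]
top [ 567.7 -127.3] 13.7 107 [157. 146. 126.]
top [451.3 -75.1] 13.6 113 [ 70. 129.  68.]
top [ 446.5 -181.7] 12.3 53 [149. 140. 122.]
wrist [ 566.5 -128.1] 13.8 605 [194. 186. 170.]
wrist [ 449.5 -183.4] 14.1 446 [195. 187. 171.]
wrist [450.4 -75.7] 14.0 452 [101. 171. 105.]
wrist [ 441.4 -309. ] 13.9 455 [195. 187. 172.]
[ 0.4563146  -0.16957636  0.2547455 ]
```

View pics/m1.png

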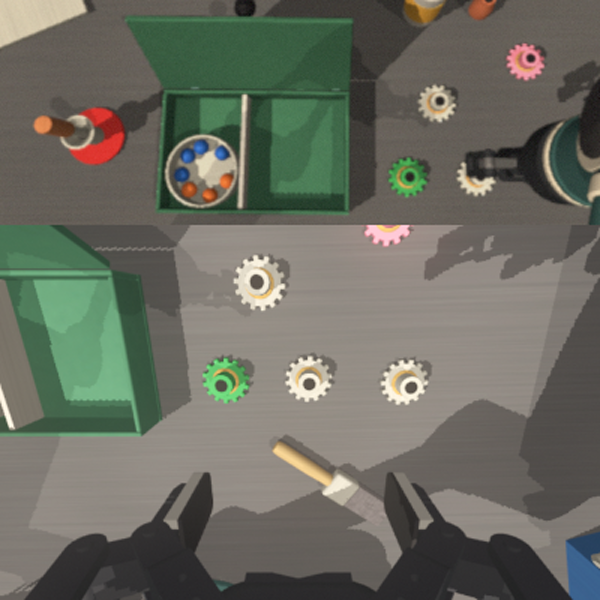

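The sprocket at (0.591,-0.156) has been knocked to (0.567,-0.128). The stirrer stands fine. I'll pick the middle sprocket first, at (0.450,-0.183).

Emit:
{"fn": "jog_arm", "kwargs": {
  "motion": [
    {"dx": -0.65,"dy": -1.4,"dz": -3,"turn": 0},
    {"dx": 0,"dy": 0,"dz": -4,"turn": 0},
    {"dx": 0,"dy": 0,"dz": -4,"turn": 0},
    {"dx": 0,"dy": 0,"dz": -4,"turn": 0},
    {"dx": 0,"dy": 0,"dz": -3,"turn": 0},
    {"dx": 0,"dy": 0,"dz": -2,"turn": 0},
    {"dx": 0,"dy": 0,"dz": -1.2,"turn": 0},
    {"dx": 0,"dy": 0,"dz": -1,"turn": 0},
    {"dx": 0,"dy": 0,"dz": -1,"turn": 0},
    {"dx": 0,"dy": 0,"dz": -0.5,"turn": 0},
    {"dx": 0,"dy": 0,"dz": -0.3,"turn": 0},
    {"dx": 0,"dy": 0,"dz": 0,"turn": 0}
  ]
}}

```text
time: 19.18
tool_pos: [0.45, -0.1838, 0.0143]
tcp_rot: [3.141, -0.042, 0.0]
wrist_force: [-0.1, 0.1, 0.8]
width: 0.999
```

Emit:
{"fn": "jog_arm", "kwargs": {
  "motion": [
    {"dx": 0,"dy": 0,"dz": 0,"turn": 0},
    {"dx": 0,"dy": 0,"dz": 0,"turn": 0}
  ]
}}

```text
time: 19.35
tool_pos: [0.4505, -0.1844, 0.0152]
tcp_rot: [3.141, -0.043, 0.003]
wrist_force: [-1.0, -0.3, -1.5]
width: 0.997
```

Emit:
{"fn": "jog_arm", "kwargs": {
  "motion": [
    {"dx": 0,"dy": 0,"dz": -0.1,"turn": 0},
    {"dx": 0,"dy": 0,"dz": 0,"turn": 0},
    {"dx": 0,"dy": 0,"dz": 0,"turn": 0},
    {"dx": 0,"dy": 0,"dz": 0,"turn": 0},
    {"dx": 0,"dy": 0,"dz": 0,"turn": 0},
    {"dx": 0,"dy": 0,"dz": 0,"turn": 0},
    {"dx": 0,"dy": 0,"dz": 0,"turn": 0},
    {"dx": 0,"dy": 0,"dz": 0,"turn": 0},
    {"dx": 0,"dy": 0,"dz": 0,"turn": 0},
    {"dx": 0,"dy": 0,"dz": 0,"turn": 0},
    {"dx": 0,"dy": 0,"dz": 0,"turn": 0}
  ],
  "fingers": 0,
  "grip_force": 80
}}

```text
time: 20.27
tool_pos: [0.45, -0.1841, 0.0138]
tcp_rot: [3.141, -0.043, 0.001]
wrist_force: [-0.6, 1.5, 4.9]
width: 0.301
```

Emit:
{"fn": "jog_arm", "kwargs": {
  "motion": [
    {"dx": 0,"dy": 0,"dz": 1,"turn": 0},
    {"dx": 0,"dy": 0,"dz": 2,"turn": 0},
    {"dx": 0,"dy": 0,"dz": 3,"turn": 0},
    {"dx": 0,"dy": 0,"dz": 3,"turn": 0},
    {"dx": 0,"dy": 0,"dz": 3,"turn": 0},
    {"dx": 0,"dy": 3,"dz": 1,"turn": 0},
    {"dx": 0,"dy": 4,"dz": 0,"turn": 0},
    {"dx": 0,"dy": 4,"dz": 0,"turn": 0},
    {"dx": 0,"dy": 4,"dz": 0,"turn": 0},
    {"dx": 0,"dy": 4,"dz": 0,"turn": 0},
    {"dx": 0,"dy": 4,"dz": 0,"turn": 0},
    {"dx": 0,"dy": 4,"dz": 0,"turn": 0}
  ]
}}

```text
time: 21.27
tool_pos: [0.4487, 0.0877, 0.1433]
tcp_rot: [3.141, -0.043, -0.0]
wrist_force: [1.1, 0.3, -2.7]
width: 0.293
```

Emit:
{"fn": "jog_arm", "kwargs": {
  "motion": [
    {"dx": 0,"dy": 3,"dz": 0,"turn": 0},
    {"dx": 0,"dy": 1.8,"dz": 0,"turn": 0},
    {"dx": 0,"dy": 0,"dz": 0,"turn": 0},
    {"dx": 0,"dy": 0,"dz": 0,"turn": 0},
    {"dx": 0,"dy": 0,"dz": 0,"turn": 0}
  ]
}}

```text
time: 21.68
tool_pos: [0.4492, 0.1335, 0.143]
tcp_rot: [3.141, -0.042, -0.001]
wrist_force: [-0.1, 0.3, -3.8]
width: 0.295
```

Run:
```python
from h import *
snap('top'); snap('wrist'); print(bot.read_state()['tool_pos'])
T=load('top'); W=load('wrist')
save(np.vstack([T['im'][150:300,100:500],cv2.resize(W['im'],(400,250))]),'m2.png',None,1.5)
```

```text
[0.44949259 0.13293457 0.14306672]
```

View pics/m2.png

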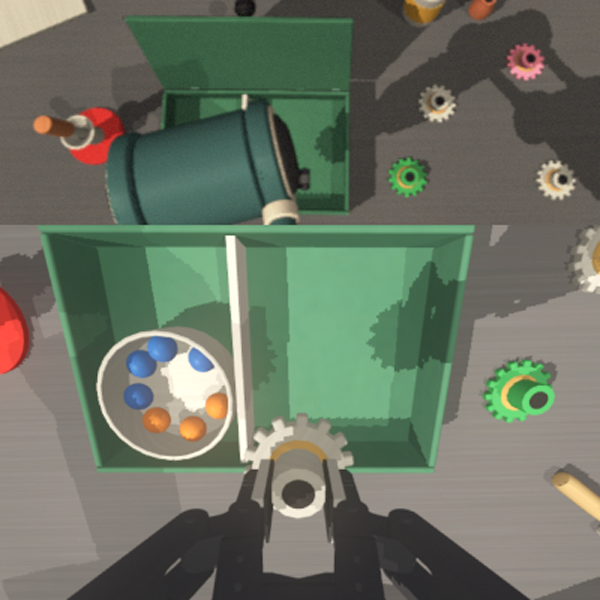

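The sprocket is held level, hub up. I'm lowering it into the tray and releasing with a narrow opening.

Emit:
{"fn": "jog_arm", "kwargs": {
  "motion": [
    {"dx": 0,"dy": 0,"dz": -3,"turn": 0},
    {"dx": 0,"dy": 0,"dz": -3,"turn": 0},
    {"dx": 0,"dy": 0,"dz": -2,"turn": 0},
    {"dx": 0,"dy": 0,"dz": -1.5,"turn": 0},
    {"dx": 0,"dy": 0,"dz": -1.2,"turn": 0},
    {"dx": 0,"dy": 0,"dz": -1,"turn": 0},
    {"dx": 0,"dy": 0,"dz": -0.5,"turn": 0},
    {"dx": 0,"dy": 0,"dz": 0,"turn": 0},
    {"dx": 0,"dy": 0,"dz": 0,"turn": 0}
  ]
}}

```text
time: 22.53
tool_pos: [0.4503, 0.1337, 0.0216]
tcp_rot: [-3.141, 0.044, -0.001]
wrist_force: [-0.4, 0.0, -3.0]
width: 0.291
```

Emit:
{"fn": "jog_arm", "kwargs": {
  "motion": [
    {"dx": 0,"dy": 0,"dz": 0,"turn": 0},
    {"dx": 0,"dy": 0,"dz": 0,"turn": 0},
    {"dx": 0,"dy": 0,"dz": 0,"turn": 0},
    {"dx": 0,"dy": 0,"dz": 0,"turn": 0},
    {"dx": 0,"dy": 0,"dz": 0,"turn": 0},
    {"dx": 0,"dy": 0,"dz": 0,"turn": 0}
  ],
  "fingers": 4.2
}}

```text
time: 23.03
tool_pos: [0.45, 0.1341, 0.0216]
tcp_rot: [-3.141, 0.043, -0.001]
wrist_force: [0.4, -0.1, 0.2]
width: 0.493
```

Emit:
{"fn": "jog_arm", "kwargs": {
  "motion": [
    {"dx": 0,"dy": 0,"dz": 1,"turn": 0},
    {"dx": 0,"dy": 0,"dz": 2,"turn": 0},
    {"dx": 0,"dy": 0,"dz": 3,"turn": 0},
    {"dx": 0,"dy": 0,"dz": 4,"turn": 0},
    {"dx": 0,"dy": 0,"dz": 4,"turn": 0},
    {"dx": 0,"dy": -3,"dz": 0,"turn": 0},
    {"dx": 0,"dy": -4,"dz": 0,"turn": 0},
    {"dx": 0,"dy": -4,"dz": 0,"turn": 0},
    {"dx": 0,"dy": -4,"dz": 0,"turn": 0},
    {"dx": 0,"dy": -4,"dz": 0,"turn": 0},
    {"dx": 0,"dy": -4,"dz": 0,"turn": 0},
    {"dx": 0,"dy": -4,"dz": 0,"turn": 0}
  ]
}}

```text
time: 24.03
tool_pos: [0.4495, -0.1379, 0.1624]
tcp_rot: [3.141, -0.042, 0.002]
wrist_force: [-0.0, -0.3, -0.6]
width: 0.494
```

Emit:
{"fn": "jog_arm", "kwargs": {
  "motion": [
    {"dx": 0,"dy": -4,"dz": 0,"turn": 0},
    {"dx": 0,"dy": -4,"dz": 0,"turn": 0},
    {"dx": 0,"dy": -4,"dz": 0,"turn": 0},
    {"dx": 0,"dy": -3,"dz": 0,"turn": 0},
    {"dx": 0,"dy": 0,"dz": 0,"turn": 0},
    {"dx": 0,"dy": 0,"dz": 0,"turn": 0}
  ],
  "fingers": 8.5
}}

```text
time: 24.53
tool_pos: [0.4495, -0.2875, 0.1619]
tcp_rot: [-3.141, 0.048, -0.0]
wrist_force: [0.1, 0.0, 0.1]
width: 0.992
```

Run:
```python
from h import *
snap('top'); snap('wrist'); hubs('top'); hubs('wrist'); print(bot.read_state()['tool_pos'])
L=load('top'); P=cloud(L); m=(P[...,2]>.032)&(P[...,2]<.044)&(np.hypot(P[...,0]-.449,P[...,1]-.134)<.03); print('placed',m.sum(),cv2.minEnclosingCircle((P[m][:,:2]*1000).astype(np.float32)),P[m][:,2].mean(),P[m][:,2].std())
```

```text
top [ 633. -275.] 14.2 110 [187. 116. 124.]
top [ 567.8 -127. ] 13.7 109 [140. 130. 112.]
top [451.6 -75.2] 13.7 114 [ 71. 129.  68.]
top [ 438.4 -307.3] 11.9 41 [178. 167. 144.]
wrist [ 567.  -128.6] 14.3 1202 [177. 170. 155.]
wrist [450.1 -76. ] 14.6 821 [110. 175. 113.]
wrist [ 441.6 -309.2] 13.9 749 [197. 189. 173.]
[ 0.4494374  -0.28533133  0.16137498]
placed 118 ((451.3822021484375, 133.92611694335938), 13.923447608947754) 0.03796967837342119 0.0017472894062447984
```

Placed flat, with the hub top at z = 0.038. Next is the sprocket at (0.442,-0.309).

Emit:
{"fn": "jog_arm", "kwargs": {
  "motion": [
    {"dx": -0.75,"dy": -2.3,"dz": -2,"turn": 0},
    {"dx": 0,"dy": 0,"dz": -3,"turn": 0},
    {"dx": 0,"dy": 0,"dz": -3,"turn": 0},
    {"dx": 0,"dy": 0,"dz": -2.5,"turn": 0},
    {"dx": 0,"dy": 0,"dz": -2,"turn": 0},
    {"dx": 0,"dy": 0,"dz": -1,"turn": 0},
    {"dx": 0,"dy": 0,"dz": -0.8,"turn": 0},
    {"dx": 0,"dy": 0,"dz": -0.5,"turn": 0},
    {"dx": 0,"dy": 0,"dz": 0,"turn": 0},
    {"dx": 0,"dy": 0,"dz": 0,"turn": 0},
    {"dx": 0,"dy": 0,"dz": 0,"turn": 0}
  ]
}}

```text
time: 25.55
tool_pos: [0.4433, -0.3096, 0.0146]
tcp_rot: [3.14, -0.042, 0.003]
wrist_force: [-0.6, -0.3, 0.3]
width: 0.993
```

Emit:
{"fn": "jog_arm", "kwargs": {
  "motion": [
    {"dx": 0,"dy": 0,"dz": 0,"turn": 0},
    {"dx": 0,"dy": 0,"dz": 0,"turn": 0},
    {"dx": 0,"dy": 0,"dz": 0,"turn": 0},
    {"dx": 0,"dy": 0,"dz": 0,"turn": 0},
    {"dx": 0,"dy": 0,"dz": 0,"turn": 0},
    {"dx": 0,"dy": 0,"dz": 0,"turn": 0},
    {"dx": 0,"dy": 0,"dz": 0,"turn": 0},
    {"dx": 0,"dy": 0,"dz": 0,"turn": 0},
    {"dx": 0,"dy": 0,"dz": 0,"turn": 0},
    {"dx": 0,"dy": 0,"dz": 0,"turn": 0},
    {"dx": 0,"dy": 0,"dz": 0,"turn": 0}
  ],
  "fingers": 0
}}

```text
time: 26.47
tool_pos: [0.4425, -0.3092, 0.0139]
tcp_rot: [3.141, -0.043, 0.0]
wrist_force: [-1.7, 1.0, 5.9]
width: 0.297
```

Emit:
{"fn": "jog_arm", "kwargs": {
  "motion": [
    {"dx": 0,"dy": 0,"dz": 1,"turn": 0},
    {"dx": 0,"dy": 0,"dz": 2,"turn": 0},
    {"dx": 0,"dy": 0,"dz": 3,"turn": 0},
    {"dx": 0,"dy": 0,"dz": 3,"turn": 0},
    {"dx": 0,"dy": 0,"dz": 3,"turn": 0},
    {"dx": 0.5,"dy": 3,"dz": 1,"turn": 0},
    {"dx": 0,"dy": 4,"dz": 0,"turn": 0},
    {"dx": 0,"dy": 4,"dz": 0,"turn": 0},
    {"dx": 0,"dy": 4,"dz": 0,"turn": 0},
    {"dx": 0,"dy": 4,"dz": 0,"turn": 0},
    {"dx": 0,"dy": 4,"dz": 0,"turn": 0},
    {"dx": 0,"dy": 4,"dz": 0,"turn": 0}
  ]
}}

```text
time: 27.47
tool_pos: [0.4462, -0.0373, 0.1431]
tcp_rot: [-3.141, 0.044, 0.001]
wrist_force: [1.0, 0.4, -2.5]
width: 0.293
```

Emit:
{"fn": "jog_arm", "kwargs": {
  "motion": [
    {"dx": 0,"dy": 4,"dz": 0,"turn": 0},
    {"dx": 0,"dy": 4,"dz": 0,"turn": 0},
    {"dx": 0,"dy": 2.4,"dz": 0,"turn": 0},
    {"dx": 0,"dy": 0,"dz": 0,"turn": 0},
    {"dx": 0,"dy": 0,"dz": 0,"turn": 0},
    {"dx": 0,"dy": 0,"dz": 0,"turn": 0}
  ]
}}

```text
time: 27.97
tool_pos: [0.4468, 0.0646, 0.143]
tcp_rot: [3.141, -0.041, -0.001]
wrist_force: [-1.0, 0.5, -3.0]
width: 0.29
```

Emit:
{"fn": "jog_arm", "kwargs": {
  "motion": [
    {"dx": 0,"dy": 0,"dz": -3,"turn": 0},
    {"dx": 0,"dy": 0,"dz": -3,"turn": 0},
    {"dx": 0,"dy": 0,"dz": -2,"turn": 0},
    {"dx": 0,"dy": 0,"dz": -1.5,"turn": 0},
    {"dx": 0,"dy": 0,"dz": -1.2,"turn": 0},
    {"dx": 0,"dy": 0,"dz": -1,"turn": 0},
    {"dx": 0,"dy": 0,"dz": -0.5,"turn": 0},
    {"dx": 0,"dy": 0,"dz": 0,"turn": 0},
    {"dx": 0,"dy": 0,"dz": 0,"turn": 0}
  ]
}}

```text
time: 28.72
tool_pos: [0.4478, 0.0644, 0.0216]
tcp_rot: [3.141, -0.044, 0.001]
wrist_force: [0.3, -1.4, -2.4]
width: 0.294
```

Emit:
{"fn": "jog_arm", "kwargs": {
  "motion": [
    {"dx": 0,"dy": 0,"dz": 0,"turn": 0},
    {"dx": 0,"dy": 0,"dz": 0,"turn": 0},
    {"dx": 0,"dy": 0,"dz": 0,"turn": 0},
    {"dx": 0,"dy": 0,"dz": 0,"turn": 0},
    {"dx": 0,"dy": 0,"dz": 0,"turn": 0},
    {"dx": 0,"dy": 0,"dz": 0,"turn": 0}
  ],
  "fingers": 4.2
}}

```text
time: 29.22
tool_pos: [0.4475, 0.0651, 0.0216]
tcp_rot: [-3.141, 0.042, -0.001]
wrist_force: [0.5, -0.5, -0.2]
width: 0.491
```

Emit:
{"fn": "jog_arm", "kwargs": {
  "motion": [
    {"dx": 0,"dy": 0,"dz": 1,"turn": 0},
    {"dx": 0,"dy": 0,"dz": 2,"turn": 0},
    {"dx": 0,"dy": 0,"dz": 3,"turn": 0},
    {"dx": 0,"dy": 0,"dz": 4,"turn": 0},
    {"dx": 0,"dy": 0,"dz": 4,"turn": 0},
    {"dx": 1,"dy": -3,"dz": 0,"turn": 0},
    {"dx": 2,"dy": -3.5,"dz": 0,"turn": 0},
    {"dx": 2,"dy": -3.5,"dz": 0,"turn": 0},
    {"dx": 2,"dy": -3.5,"dz": 0,"turn": 0},
    {"dx": 2,"dy": -3.5,"dz": 0,"turn": 0},
    {"dx": 0,"dy": 0,"dz": 0,"turn": 0},
    {"dx": 0,"dy": 0,"dz": 0,"turn": 0}
  ]
}}

```text
time: 30.22
tool_pos: [0.538, -0.1068, 0.1619]
tcp_rot: [3.141, -0.048, 0.0]
wrist_force: [-0.3, 0.9, -0.3]
width: 0.494
```

Run:
```python
from h import *
snap('top'); snap('wrist'); hubs('top'); hubs('wrist'); print(bot.read_state()['tool_pos'])
L=load('top'); P=cloud(L)
for x,y in((.449,.134),(.447,.0645)):
    m=(P[...,2]>.032)&(P[...,2]<.044)&(np.hypot(P[...,0]-x,P[...,1]-y)<.03); print('placed',m.sum(),cv2.minEnclosingCircle((P[m][:,:2]*1000).astype(np.float32)),P[m][:,2].mean())
```

```text
top [451.5 -75.1] 13.7 116 [ 71. 131.  69.]
wrist [ 632.6 -275.8] 14.4 1158 [181. 119. 126.]
wrist [ 566.6 -128.2] 14.1 840 [202. 195. 178.]
wrist [450.9 -75.5] 14.1 604 [ 93. 165. 100.]
[ 0.53655772 -0.10456304  0.16129883]
placed 119 ((451.37493896484375, 133.57028198242188), 13.741191864013672) 0.038105123796514734
placed 116 ((448.1724853515625, 64.46336364746094), 13.611858367919922) 0.03799325624840926
```

Emit:
{"fn": "jog_arm", "kwargs": {
  "motion": [
    {"dx": 2.9,"dy": -2.25,"dz": 0,"turn": 0},
    {"dx": 0,"dy": 0,"dz": -3,"turn": 0},
    {"dx": 0,"dy": 0,"dz": -3,"turn": 0},
    {"dx": 0,"dy": 0,"dz": -3,"turn": 0},
    {"dx": 0,"dy": 0,"dz": -2.5,"turn": 0},
    {"dx": 0,"dy": 0,"dz": -1.5,"turn": 0},
    {"dx": 0,"dy": 0,"dz": -0.8,"turn": 0},
    {"dx": 0,"dy": 0,"dz": -0.6,"turn": 0},
    {"dx": 0,"dy": 0,"dz": -0.4,"turn": 0},
    {"dx": 0,"dy": 0,"dz": 0,"turn": 0},
    {"dx": 0,"dy": 0,"dz": 0,"turn": 0},
    {"dx": 0,"dy": 0,"dz": 0,"turn": 0}
  ],
  "fingers": 8.5
}}

```text
time: 31.32
tool_pos: [0.5674, -0.1277, 0.0147]
tcp_rot: [3.141, -0.043, 0.004]
wrist_force: [0.2, -0.1, 0.1]
width: 0.992
```

Emit:
{"fn": "jog_arm", "kwargs": {
  "motion": [
    {"dx": 0,"dy": 0,"dz": 0,"turn": 0},
    {"dx": 0,"dy": 0,"dz": 0,"turn": 0},
    {"dx": 0,"dy": 0,"dz": 0,"turn": 0},
    {"dx": 0,"dy": 0,"dz": 0,"turn": 0},
    {"dx": 0,"dy": 0,"dz": 0,"turn": 0},
    {"dx": 0,"dy": 0,"dz": 0,"turn": 0},
    {"dx": 0,"dy": 0,"dz": 0,"turn": 0},
    {"dx": 0,"dy": 0,"dz": 0,"turn": 0},
    {"dx": 0,"dy": 0,"dz": 0,"turn": 0},
    {"dx": 0,"dy": 0,"dz": 0,"turn": 0},
    {"dx": 0,"dy": 0,"dz": 0,"turn": 0}
  ],
  "fingers": 0
}}

```text
time: 32.23
tool_pos: [0.5665, -0.1276, 0.0138]
tcp_rot: [3.141, -0.043, 0.001]
wrist_force: [-1.3, 0.1, 5.5]
width: 0.296
```

Emit:
{"fn": "jog_arm", "kwargs": {
  "motion": [
    {"dx": 0,"dy": 0,"dz": 1,"turn": 0},
    {"dx": 0,"dy": 0,"dz": 2,"turn": 0},
    {"dx": 0,"dy": 0,"dz": 3,"turn": 0},
    {"dx": 0,"dy": 0,"dz": 3,"turn": 0},
    {"dx": -1,"dy": 0,"dz": 3,"turn": 0},
    {"dx": -3,"dy": 1.5,"dz": 1,"turn": 0},
    {"dx": -0.5,"dy": 4,"dz": 0,"turn": 0},
    {"dx": 0,"dy": 4,"dz": 0,"turn": 0},
    {"dx": 0,"dy": 4,"dz": 0,"turn": 0},
    {"dx": 0,"dy": 4,"dz": 0,"turn": 0},
    {"dx": 0,"dy": 4,"dz": 0,"turn": 0},
    {"dx": 0,"dy": 1,"dz": 0,"turn": 0}
  ]
}}

```text
time: 33.23
tool_pos: [0.5202, 0.1023, 0.1431]
tcp_rot: [-3.139, 0.038, 0.001]
wrist_force: [1.0, -0.5, -2.7]
width: 0.297
```

Emit:
{"fn": "jog_arm", "kwargs": {
  "motion": [
    {"dx": 0,"dy": 0,"dz": 0,"turn": 0},
    {"dx": 0,"dy": 0,"dz": 0,"turn": 0},
    {"dx": 0,"dy": 0,"dz": 0,"turn": 0}
  ]
}}

```text
time: 33.48
tool_pos: [0.5208, 0.0966, 0.1429]
tcp_rot: [3.14, -0.043, -0.002]
wrist_force: [0.3, -0.0, -2.3]
width: 0.293
```

Emit:
{"fn": "jog_arm", "kwargs": {
  "motion": [
    {"dx": 0,"dy": 0,"dz": -3,"turn": 0},
    {"dx": 0,"dy": 0,"dz": -3,"turn": 0},
    {"dx": 0,"dy": 0,"dz": -2,"turn": 0},
    {"dx": 0,"dy": 0,"dz": -1.5,"turn": 0},
    {"dx": 0,"dy": 0,"dz": -1.2,"turn": 0},
    {"dx": 0,"dy": 0,"dz": -1,"turn": 0},
    {"dx": 0,"dy": 0,"dz": -0.5,"turn": 0},
    {"dx": 0,"dy": 0,"dz": 0,"turn": 0},
    {"dx": 0,"dy": 0,"dz": 0,"turn": 0}
  ]
}}

```text
time: 34.23
tool_pos: [0.522, 0.0972, 0.0218]
tcp_rot: [-3.141, 0.044, -0.002]
wrist_force: [-0.5, -0.2, -2.2]
width: 0.295
```

Emit:
{"fn": "jog_arm", "kwargs": {
  "motion": [
    {"dx": 0,"dy": 0,"dz": 0,"turn": 0},
    {"dx": 0,"dy": 0,"dz": 0,"turn": 0},
    {"dx": 0,"dy": 0,"dz": 0,"turn": 0},
    {"dx": 0,"dy": 0,"dz": 0,"turn": 0},
    {"dx": 0,"dy": 0,"dz": 0,"turn": 0},
    {"dx": 0,"dy": 0,"dz": 0,"turn": 0}
  ],
  "fingers": 4.2
}}

```text
time: 34.73
tool_pos: [0.5215, 0.0976, 0.0216]
tcp_rot: [-3.141, 0.042, -0.001]
wrist_force: [-0.4, -0.2, 0.6]
width: 0.487
```

Emit:
{"fn": "jog_arm", "kwargs": {
  "motion": [
    {"dx": 0,"dy": 0,"dz": 1,"turn": 0},
    {"dx": 0,"dy": 0,"dz": 2,"turn": 0},
    {"dx": 0,"dy": 0,"dz": 3,"turn": 0},
    {"dx": 0,"dy": 0,"dz": 4,"turn": 0},
    {"dx": 0,"dy": 0,"dz": 4,"turn": 0},
    {"dx": 0,"dy": 0,"dz": 4,"turn": 0},
    {"dx": 0,"dy": 0,"dz": 4,"turn": 0},
    {"dx": 0,"dy": 0,"dz": 4,"turn": 0},
    {"dx": 0,"dy": -3,"dz": 2.5,"turn": 0},
    {"dx": 0,"dy": -4,"dz": 0,"turn": 0},
    {"dx": 0,"dy": -4,"dz": 0,"turn": 0},
    {"dx": 0,"dy": -4,"dz": 0,"turn": 0}
  ]
}}

```text
time: 35.73
tool_pos: [0.5213, -0.0536, 0.3085]
tcp_rot: [3.141, -0.04, 0.005]
wrist_force: [0.7, -0.2, -0.1]
width: 0.491
```

Run:
```python
from h import *
snap('top'); snap('scene'); hubs('top'); print(bot.read_state()['tool_pos'])
L=load('top'); P=cloud(L)
for x,y in((.449,.134),(.447,.0645),(.522,.097)):
    m=(P[...,2]>.032)&(P[...,2]<.044)&(np.hypot(P[...,0]-x,P[...,1]-y)<.025); print('placed',m.sum(),cv2.minEnclosingCircle((P[m][:,:2]*1000).astype(np.float32)),P[m][:,2].mean())
S=load('scene'); save(np.vstack([cv2.resize(L['im'][150:300,100:500],(640,240)),S['im'][60:380]]),'m3.png')
# lid outer plane
Q=cloud(load('top')); m=(Q[...,2]>.09)&(Q[...,0]>.58)&(Q[...,0]<.72)&(Q[...,1]>.05)&(Q[...,1]<.25); q=Q[m]; vx=np.polyfit(q[:,2],q[:,0],1); print('inner face x=a z+b',vx,'phi',np.pi/2+np.arctan(vx[0]),'zmax',np.percentile(q[:,2],99))
```

```text
[ 0.52084078 -0.05753406  0.3073822 ]
placed 120 ((451.53704833984375, 133.49795532226562), 13.745043754577637) 0.03778035422632711
placed 116 ((448.15130615234375, 64.53580474853516), 13.634800910949707) 0.03781280715984865
placed 115 ((523.5966796875, 97.19163513183594), 13.923901557922363) 0.03760158007039631
inner face x=a z+b [0.35564823 0.56273094] phi 1.91249408806389 zmax 0.23572289623779902
```

View pics/m3.png

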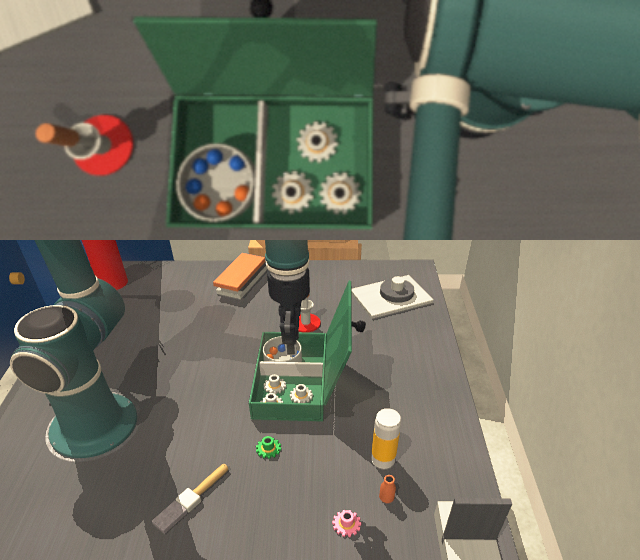

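All three sprockets are flat in the tray, and only the decoys remain on the bench. The lid is at about 1.91 rad. I'm going behind it, right of the knob.

Emit:
{"fn": "jog_arm", "kwargs": {
  "motion": [
    {"dx": 3,"dy": 2,"dz": 0,"turn": 0},
    {"dx": 3,"dy": 2,"dz": 0,"turn": 0},
    {"dx": 3,"dy": 2,"dz": 0,"turn": 0},
    {"dx": 3,"dy": 2,"dz": 0,"turn": 0},
    {"dx": 3.5,"dy": 2,"dz": 0,"turn": 0},
    {"dx": 3.5,"dy": 2,"dz": 0,"turn": 0},
    {"dx": 0,"dy": 0,"dz": -3,"turn": 0},
    {"dx": 0,"dy": 0,"dz": -3,"turn": 0},
    {"dx": 0,"dy": 0,"dz": -3,"turn": 0},
    {"dx": 0,"dy": 0,"dz": -1.5,"turn": 0},
    {"dx": 0,"dy": 0,"dz": 0,"turn": 0},
    {"dx": 0,"dy": 0,"dz": 0,"turn": 0}
  ],
  "fingers": 0
}}

```text
time: 36.83
tool_pos: [0.7105, 0.0679, 0.2008]
tcp_rot: [3.141, -0.042, -0.003]
wrist_force: [-0.2, -0.5, 0.5]
width: 0.0
```

Emit:
{"fn": "jog_arm", "kwargs": {
  "motion": [
    {"dx": -2,"dy": 0,"dz": 0,"turn": 0},
    {"dx": -1.5,"dy": 0,"dz": 0,"turn": 0},
    {"dx": -1,"dy": 0,"dz": 0,"turn": 0},
    {"dx": -1,"dy": 0,"dz": 0.1,"turn": 0},
    {"dx": -1,"dy": 0,"dz": 0.2,"turn": 0},
    {"dx": -1,"dy": 0,"dz": 0.2,"turn": 0},
    {"dx": -1,"dy": 0,"dz": 0.2,"turn": 0},
    {"dx": -1,"dy": 0,"dz": 0.2,"turn": 0},
    {"dx": -1,"dy": 0,"dz": 0.1,"turn": 0}
  ]
}}

```text
time: 37.58
tool_pos: [0.6057, 0.0676, 0.2121]
tcp_rot: [-3.141, 0.043, -0.002]
wrist_force: [3.1, 1.5, 2.2]
width: -0.001
```

Emit:
{"fn": "jog_arm", "kwargs": {
  "motion": [
    {"dx": -1.35,"dy": 0,"dz": -0.1,"turn": 0},
    {"dx": -1.35,"dy": 0,"dz": -0.2,"turn": 0},
    {"dx": -1.35,"dy": 0,"dz": -0.3,"turn": 0},
    {"dx": -1.4,"dy": 0,"dz": -0.45,"turn": 0},
    {"dx": -1.4,"dy": 0,"dz": -0.55,"turn": 0},
    {"dx": -1.4,"dy": 0,"dz": -0.7,"turn": 0},
    {"dx": -1.2,"dy": 0,"dz": -0.8,"turn": 0},
    {"dx": -1.2,"dy": 0,"dz": -0.9,"turn": 0},
    {"dx": -1.2,"dy": 0,"dz": -1.0,"turn": 0}
  ]
}}

```text
time: 38.33
tool_pos: [0.4858, 0.0675, 0.1604]
tcp_rot: [-3.141, 0.043, 0.002]
wrist_force: [2.3, 0.6, 0.7]
width: -0.004
```

Emit:
{"fn": "jog_arm", "kwargs": {
  "motion": [
    {"dx": -0.9,"dy": 0,"dz": -1.1,"turn": 0},
    {"dx": -0.8,"dy": 0,"dz": -1.25,"turn": 0},
    {"dx": -0.7,"dy": 0,"dz": -1.35,"turn": 0},
    {"dx": -0.6,"dy": 0,"dz": -1.3,"turn": 0},
    {"dx": -0.4,"dy": 0,"dz": -1.3,"turn": 0},
    {"dx": -0.3,"dy": 0,"dz": -1.3,"turn": 0}
  ]
}}

```text
time: 38.83
tool_pos: [0.4478, 0.0674, 0.0836]
tcp_rot: [3.141, -0.043, -0.006]
wrist_force: [1.2, 0.5, 0.9]
width: -0.002
```

Emit:
{"fn": "jog_arm", "kwargs": {
  "motion": [
    {"dx": 0,"dy": 0,"dz": -0.7,"turn": 0},
    {"dx": 0,"dy": 0,"dz": -0.5,"turn": 0},
    {"dx": 0,"dy": 0,"dz": -0.3,"turn": 0},
    {"dx": 0,"dy": 0,"dz": -0.2,"turn": 0},
    {"dx": 0,"dy": 0,"dz": 0,"turn": 0},
    {"dx": 0,"dy": 0,"dz": 0,"turn": 0}
  ]
}}

```text
time: 39.33
tool_pos: [0.4513, 0.0674, 0.0687]
tcp_rot: [3.141, -0.043, 0.001]
wrist_force: [0.5, -0.5, -0.3]
width: -0.004
```

Emit:
{"fn": "jog_arm", "kwargs": {
  "motion": [
    {"dx": 0,"dy": 0,"dz": -0.2,"turn": 0},
    {"dx": 0,"dy": 0,"dz": 0,"turn": 0},
    {"dx": 0,"dy": 0,"dz": 0,"turn": 0}
  ]
}}

```text
time: 39.58
tool_pos: [0.4516, 0.0675, 0.0684]
tcp_rot: [3.141, -0.043, 0.001]
wrist_force: [-6.2, -1.3, 14.8]
width: 0.001
```

Run:
```python
from h import *
snap('scene','s9.png',(180,40,420,290),2.4); P=cloud(load('scene')); 
for x in(.42,.46,.5,.54,.57):
    q=P[(abs(P[...,0]-x)<.008)&(P[...,1]>.1)&(P[...,1]<.27)&(P[...,2]>.02)&(P[...,2]<.12)]
    print(x,len(q),np.median(q[:,2]) if len(q) else 0)
```

```text
0.42 45 0.07040259544463283
0.46 85 0.07069098018128618
0.5 250 0.07046421332756006
0.54 245 0.07075888607196554
0.57 249 0.07056573285036474
```

View pics/s9.png

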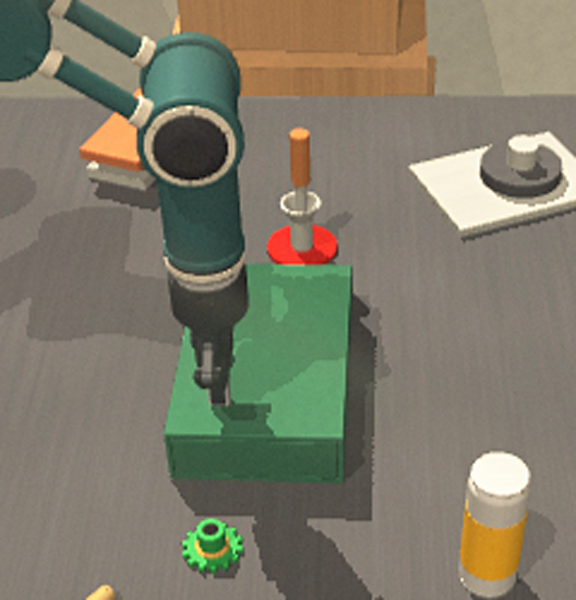

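The lid is shut: its top is level at z ≈ 0.070 across the depth, and a press met 15 N. The stirrer stands upright and the can is in place. I'm retreating and checking once more.

Emit:
{"fn": "jog_arm", "kwargs": {
  "motion": [
    {"dx": 0,"dy": 0,"dz": 0.5,"turn": 0},
    {"dx": 0,"dy": 0,"dz": 2,"turn": 0},
    {"dx": 0,"dy": 0,"dz": 4,"turn": 0},
    {"dx": 0,"dy": 0,"dz": 4,"turn": 0},
    {"dx": 0,"dy": 0,"dz": 4,"turn": 0},
    {"dx": 0,"dy": 0,"dz": 4,"turn": 0},
    {"dx": 0,"dy": -4,"dz": 0,"turn": 0},
    {"dx": 0,"dy": -4,"dz": 0,"turn": 0},
    {"dx": 0,"dy": -4,"dz": 0,"turn": 0},
    {"dx": 0,"dy": -4,"dz": 0,"turn": 0},
    {"dx": 0,"dy": -4,"dz": 0,"turn": 0},
    {"dx": 0,"dy": 0,"dz": 0,"turn": 0}
  ]
}}

```text
time: 40.63
tool_pos: [0.4507, -0.1389, 0.2517]
tcp_rot: [3.137, -0.052, 0.002]
wrist_force: [0.0, -0.6, -1.2]
width: -0.002
```

Emit:
{"fn": "jog_arm", "kwargs": {
  "motion": [
    {"dx": 0,"dy": 0,"dz": 0,"turn": 0},
    {"dx": 0,"dy": 0,"dz": 0,"turn": 0},
    {"dx": 0,"dy": 0,"dz": 0,"turn": 0},
    {"dx": 0,"dy": 0,"dz": 0,"turn": 0}
  ]
}}

```text
time: 40.97
tool_pos: [0.4509, -0.1312, 0.2512]
tcp_rot: [-3.141, 0.039, 0.0]
wrist_force: [-0.3, 0.4, -0.1]
width: 0.001
```

Run:
```python
from h import *
snap('top'); L=load('top'); P=cloud(L)
q=P[(P[...,0]>.41)&(P[...,0]<.57)&(P[...,1]>.03)&(P[...,1]<.28)&(P[...,2]>.06)&(P[...,2]<.09)]
print('lid slope dz/dx',np.polyfit(q[:,0],q[:,2],1),len(q))
m=(abs(P[...,2]-.171)<.005)&(np.hypot(P[...,0]-.525,P[...,1]-.418)<.05);print('handle top',P[m].mean(0))
for u,v in((385,140),(422,153)): print(P[v,u])
save(L['im'],'end.png')
```

```text
lid slope dz/dx [0.00046914 0.06811795] 8027
handle top [0.52640108 0.42000249 0.17017701]
[ 0.71541791 -0.09869188  0.14865416]
[ 0.71418698 -0.20039783  0.05771647]
```

View pics/end.png

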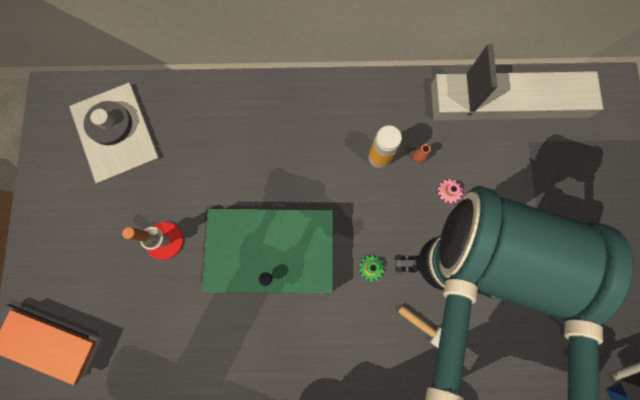

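The lid is level (slope 0.0005), the stirrer is in its stand, and the can and cup are where they started. The gripper is clear of everything.

```bash
python3 -c "
from workcell import bot
print(bot.finish_job())"
```

```text
the job is handed in; nothing more can be done
None
```

The job is handed in at about 41 s of the 210 s allowed; no verdict was reported.

- **Stirring:** I stirred more than three full clockwise turns, with the foot about 8 mm above the pot floor. The pictures show all seven beads still in the pot and rearranged. For six of them I measured or estimated shifts of 7 mm or more, comparing same-coloured beads. Two blue beads merged in the measurement, so one of those shifts is an estimate from the picture (about 7 mm).
- **Stirrer:** it is back upright in its stand, with the handle top at (0.526, 0.420), within 2 mm of where it started.
- **Sprockets:** all three steel sprockets lie flat, hub up, in the tray, with hub tops at z ≈ 0.038. One was knocked aside during the run, so I found it again before picking it up. The green and pink decoys were left on the bench.
- **Lid:** it is closed and level (slope 0.0005 rad), and a press on it met 15 N.
- **Can and cup:** neither moved beyond camera noise.

No check failed. The only disagreement was that the wrist and top cameras put the pot centre about 5 mm apart in x, which the stirring radius covered.

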